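# Gauge two fired lamp sleeves and put them away by result

## Robot

A 6-joint arm with a two-finger parallel gripper is mounted at the origin on the work surface. World frame = base frame: x ahead of the robot, y to its left, z up, the work surface at z = 0. Lengths are in mm, angles in rad, forces in N, time in s.
With the tool pointing down it reaches from about 225 to 725 mm from the base axis. Payload 3.1 kg.
Tool frame: the origin (TCP) lies on the centre line of the jaws, within the pads' length; the fingertips stand 8 mm ahead of it and the grasp point (between the pads) lies 11 mm behind it (arm.tcp_to_tips is the distance from the TCP to the fingertips, in mm); z points along the fingers, y is the line along which they close (so a half turn about z gives the same grasp; the last joint's range is limited). The gripper opens to 85 mm and grips with 20 to 120 N. Pads are 22 mm wide; open, the fingers measure 114 mm over their backs; the gripper's body (76 mm by 85 mm) begins 54 mm behind the grasp point. The pads swing forward as they close: fully open they stand 13 mm farther back than shut.
Start: joints at [-1.318, 0.048, 0.099, 1.622, 0, 1.443], TCP at [195.108, -487.391, 239.312] pointing down, gripper open.
Joint ranges: [-2.91, 2.91], [-0.99, 1.94], [-1.21, 1.42], [-2.12, 2.29], [-1.49, 1.47], [-3.14, 3.14]. Speed limits (rad/s): [2.79, 2.79, 3.14, 3.14, 3.14, 3.14].

## Interface

Orientations are given as [roll, pitch, yaw] about the fixed x, y, z axes, in that order (R = Rz(yaw) Ry(pitch) Rx(roll)).
In Python, from bench import arm gives the robot as it stands.
- The arm moves only by the tool step_arm, never from a script. Its arguments are lists of equal length, an entry for each row: "translation": the shift along the world's x, y, z as a fraction of full scale, a list of three; "turn": the turn about the world's z as a fraction of full scale. In form: {"translation": [[tx, ty, tz], ...], "turn": [turn, ...]}. A call has exactly 8 rows; each row shifts and turns the commanded pose from where the row before left it; what a row does not reach is not made up. Full scale, the value 1, is 80 mm for a shift and 90 degrees for a turn. A row lasts 1/10 s, in which the tool goes at most 50 mm and 8.59 degrees, less where a joint would pass 70% of its speed; a pose out of reach is approached as far as the arm can. A call with a number of a shift or a turn outside -1 to 1 is refused whole. A call with a gripper value outside its range is refused whole. "gripper" is the opening, from -1 (shut) to 1 (fully open), set as the call begins (left out, the last holds). The fingers move at their own pace and stop on an object; "newtons" is the grip in N (left out, the last holds). Time passes only in rows, so rows that do not move let the fingers close, or fill a call up. It gives the time, the measured TCP pose, the force, the opening and the grip force at its end, in the units of the state.
- arm.observe(): the state, without advancing time (a new reading comes with each control period).
- arm.capture(name): name is "scene" or "top" or "wrist"; returns a dict with "pixels" (420x560x3 uint8, blue, green, red), "camera_matrix" (3x3 intrinsics, pixels), "dist" ([k1, k2, p1, p2, k3] as OpenCV has them; the pictures are not rectified), "position" and "orientation" of the camera in the world. Camera axes: x right, y down, z forward; pixel columns grow to the right and rows downward; lengths in mm; the calibration is good to about 2 mm. A picture is of the moment at which its call begins. There is no depth.
- arm.close_job(): hands the job in; it is judged then, once.
Trained networks look in a picture, given as the dict that the camera call returned (one of the last four; its "shot" number tells which), for a name from the list of things; names that differ only in an ending like _2 or _b are one class to them, and where a whole thing is asked for, a point or a joint stands for the part that bears it (a point fixed in the world has none). Each returns a list of dicts, best first, with "p" (0 to 1); they miss things now and then, are a little off and sometimes report something else, mostly with a low value. They report only what shows in the picture. A call takes as long as a camera call. They do not tell look-alikes from the thing itself.
- arm.regions_of(picture, query): "mask" (420x560 bool, what is visible of it).
- arm.tip_of(picture, query): "position" ([x, y, z] in mm, in world coordinates, good to about 4 mm: a listed point, or the origin of a listed thing).
The state is a dict: "clock": time; "joint_pos": joint angles; "qvel": joint speeds; "joint_torque": joint torques, N m; "tool_pos": TCP position; "tool_rot": TCP orientation; "contact_force": force on the tool from outside, world axes, zero at the start; "ft_torque": the same for the moment, N m; "finger_gap": finger opening in mm; "finger_force": force on a finger pad.
Only numpy, scipy, OpenCV 4.12 (cv2) and the standard library are available. Lean on these libraries where they do the work, as an engineer would, in place of code of your own. Each camera call takes 0.05 s, during which the arm holds its last target. There are 200 camera calls.

## Task

Two fired terracotta lamp sleeves stand on the ware board. Take them one at a time: slide the sleeve squarely down the leaning gauge pin as far as it goes without forcing, then put it away before trying the next - a sleeve that goes fully home against the flange is good and is packed upright in the empty place in the wooden crate, one that stops on the pin's shoulder is tight and is stood upright in the middle of the banding wheel for reaming. Set them down, do not drop them, and leave the packed pieces and everything else standing as they are.

Things in the scene. Friction and masses are not known exactly. Their poses are not given: they have to be found in the camera images.
- sleeve_a: one of two fired terracotta sleeves to be gauged: straight open tube, 42 mm outside diameter, 64 mm tall, thin white band near each end, about 0.13 kg, upright on the ware board. Both look alike outside; the bore is either 24 mm (good) or 15 mm (tight): the gauge tells which. Take them in either order. Origin: centre of its lower end face; z up along its axis
- sleeve_b: the other terracotta sleeve to be gauged, same outside size and origin as sleeve_a; bore either 24 mm or 15 mm
- gauge_pin: fixed stepped gauge pin, leaning 30 degrees from vertical towards the robot. Origin: on the pin's axis in the face of the steel flange (54 mm diameter) at its foot, 62 mm up; z runs out along the pin, y is level. Steel body 20 mm diameter from 0 to 37 mm, flat shoulder (1.3 mm chamfer) at 37 mm, brass nose 11 mm diameter from there to 52 mm. A good sleeve ends at 0
- pin_shoulder (a point): middle of the pin's flat shoulder, on its axis 37 mm above the flange, axes as gauge_pin. A tight sleeve passes over the brass nose only and stops here, its lower end face at this point; a good one (2 mm play all round) slides on down to the flange
- gauge: the gauge's fixed green cast stand under the pin, footprint 110 mm (its x) by 90 mm (its y), the whole less than 115 mm tall with the pin. Origin: centre of its underside; the pin leans towards its -x
- board: fixed wooden ware board, 110 mm (its x) by 250 mm (its y), 14 mm thick, lying flat on the table; the two sleeves stand on it, more than 110 mm apart. Origin: centre of its underside
- crate: fixed shallow wooden packing crate, 202 mm long (its x), 68 mm wide (its y), walls 8 mm thick and 28 mm high, floor 6 mm. One row of pieces stands in it: packed_blue at x -70 mm, packed_grey at -25 mm, the empty place at +22 mm, packed_finial at +69 mm. Crate and banding wheel may swap sides of the table. Origin: centre of its underside
- empty_place (a point): the empty place in the crate, 52 mm wide along the crate's x between packed_grey and packed_finial, and 52 mm across between the long walls: point on the crate's inner floor at its middle, axes as the crate's. A gripper lowering a sleeve here should close across the row (along y)
- wheel_centre (a point): centre of the top face of the banding wheel's wooden head (210 mm diameter, 90 mm above the table, level), on its axis. The head turns freely with a little friction on its iron foot; rings are turned into it round the centre
- packed_blue: blue glazed sleeve, 42 mm diameter, 64 mm tall, already packed in the crate; loose. Origin: centre of its underside
- packed_grey: grey glazed sleeve, 42 mm diameter, 64 mm tall, already packed in the crate; loose. Origin: centre of its underside
- packed_finial: terracotta finial, 42 mm diameter at the foot, 70 mm tall, already packed in the crate; loose. Origin: centre of its underside
- glazed_tile: loose glazed tile 140 x 140 x 12 mm lying on the table, not to be disturbed. Origin: centre of its underside
- glaze_bulb: blue glaze bulb, 68 mm diameter, 98 mm tall, standing nozzle up, not to be disturbed. Origin: centre of its underside
- clay_cup: terracotta cup, 72 mm diameter, 75 mm tall, not to be disturbed. Origin: centre of its underside
- glaze_bowl: white bowl, 110 mm diameter, 50 mm tall, not to be disturbed. Origin: centre of its underside
- glaze_brush: glaze brush, 190 mm long, lying along its x, not to be disturbed. Origin: under its middle
Things that resemble listed ones, but are neither listed nor needed, are in the scene too. What is shaped like the packed_blue but green is not meant.

How it is judged:
By the outcome, as a careful person would: the job done as asked, in the order asked, and still so for the second after the job is handed in, with the robot touching nothing.
It also fails if it takes over 64 s, if anything falls off the work surface, if the arm or the gripper's body presses on something with over 40 N, if the wrist force passes 120 N, or if a joint passes its speed limit or range.

## Working session

There is one attempt and no reset: what is moved stays moved. The work goes in short steps, Python scripts to look and compute and a tool call to move; the robot and the scene stay as the last step left them, time stands still between calls to the robot, and variables do not carry over. Pictures are saved under pics/ and viewed, at most 10 in all, crops included, and the job is handed in when it is done.

Besides the shell and the picture viewer there is one more tool, called after "Call:" by a JSON object that holds its "name" and its "arguments". step_arm: Moves the arm, as the interface text tells. Shift numbers are shares of 80 mm and turn numbers shares of 90 degrees, none past 1 either way. Its arguments: {"type":"object","properties":{"translation":{"type":"array"},"turn":{"type":"array"},"gripper":{"type":"number"},"newtons":{"type":"number"}},"required":["translation","turn"]}

```bash
mkdir -p pics; cat > h.py <<'E'
import numpy as np, cv2
from scipy.spatial.transform import Rotation as R
from bench import arm
def Rc(p):
    o=np.array(p['orientation'],float)
    return o if o.shape==(3,3) else (R.from_euler('xyz',o) if o.size==3 else R.from_quat(o)).as_matrix()
def ray(p,uv,z):
    n=cv2.undistortPoints(np.array([[uv]],float),np.array(p['camera_matrix']),np.array(p['dist']))[0,0]
    d=Rc(p)@[n[0],n[1],1]; c=np.array(p['position'],float)
    return c+d*(z-c[2])/d[2]
def proj(p,X):
    M=Rc(p).T; 
    return cv2.projectPoints(np.array(X,float).reshape(-1,1,3),cv2.Rodrigues(M)[0],-M@np.array(p['position'],float),np.array(p['camera_matrix']),np.array(p['dist']))[0][:,0]
def st():
    s=arm.observe()
    return {k:np.round(s[k],2).tolist() for k in ('clock','tool_pos','tool_rot','contact_force','finger_gap','finger_force')}
E
python3 - <<'E'
from h import *
print(st()); print(arm.observe()['tool_rot'])
names="sleeve_a gauge_pin pin_shoulder gauge board crate empty_place wheel_centre packed_blue packed_grey packed_finial glazed_tile glaze_bulb clay_cup glaze_bowl glaze_brush".split()
for c in ("top","scene"):
    p=arm.capture(c); cv2.imwrite(f'pics/{c}.png',p['pixels']); print(c,np.round(p['position']),p['orientation'])
    for n in names:
        for r in arm.tip_of(p,n)[:4]:
            if r['p']>.2: print(' ',n,round(r['p'],2),np.round(r['position'],1), np.round(proj(p,r['position'])[0]))
E
```

```text
{'clock': 0.0, 'tool_pos': [194.94, -486.82, 238.11], 'tool_rot': [-3.14, -0.0, 0.38], 'contact_force': [0.96, 0.24, -0.09], 'finger_gap': 85.59, 'finger_force': 0.0}
[-3.13924714e+00 -3.14240933e-04  3.80738176e-01]
top [ 280.  -13. 1498.] [-2.98993477  0.00975517 -1.58175661]
  sleeve_a 0.66 [478.   92.8  11.5] [259. 220.]
  sleeve_a 0.42 [677.5   2.   62.6] [283. 163.]
  gauge_pin 0.45 [678.1   3.2  59.1] [283. 163.]
  pin_shoulder 0.76 [661.9   5.5  91.7] [282. 165.]
  gauge 0.93 [ 6.893e+02 -1.000e-01 -1.500e+00] [284. 164.]
  gauge 0.52 [470.1 -52.8  13.3] [299. 222.]
  board 0.63 [461.   14.8   4.3] [280. 225.]
  crate 0.82 [480.8 294.3  -3.7] [204. 221.]
  crate 0.33 [ 698.7 -211.2    1.8] [340. 161.]
  empty_place 0.78 [495.8 295.9   5.8] [203. 216.]
  empty_place 0.55 [451.8 289.1   4.7] [205. 228.]
  wheel_centre 0.67 [ 437.8 -326.6   87.4] [379. 227.]
  packed_blue 0.58 [3.171e+02 2.564e+02 2.000e-01] [214. 265.]
  packed_blue 0.51 [308.3 338.5   1.2] [191. 268.]
  packed_blue 0.43 [341.5 178.1  -1. ] [235. 258.]
  packed_blue 0.41 [410.7 280.9   3.7] [207. 239.]
  packed
[... 1170 characters left out ...]
99.7 292.9   4.5] [374. 191.]
  wheel_centre 0.59 [ 442.8 -331.7   86.5] [160. 227.]
  packed_blue 0.78 [305.3 336.6  -1.6] [355. 146.]
  packed_blue 0.63 [337.7 174.4   4.3] [315. 166.]
  packed_blue 0.62 [405.5 282.2   5.7] [356. 171.]
  packed_grey 0.54 [455.1 284.8   2.5] [364. 182.]
  packed_finial 0.49 [544.4 296.5   6.8] [383. 201.]
  glazed_tile 0.79 [ 606.7 -501.1    2.2] [118. 317.]
  glazed_tile 0.6 [403.9 282.7   6.6] [356. 170.]
  glaze_bulb 0.64 [665.4 239.2   1.3] [387. 238.]
  glaze_bulb 0.59 [406.  286.2   6.9] [357. 170.]
  clay_cup 0.88 [ 696.3 -211.4   -1. ] [240. 305.]
  glaze_bowl 0.98 [645.3 510.7  -1. ] [463. 204.]
  glaze_brush 0.63 [ 399.  -491.4   -3.2] [105. 254.]
```

View pics/top.png

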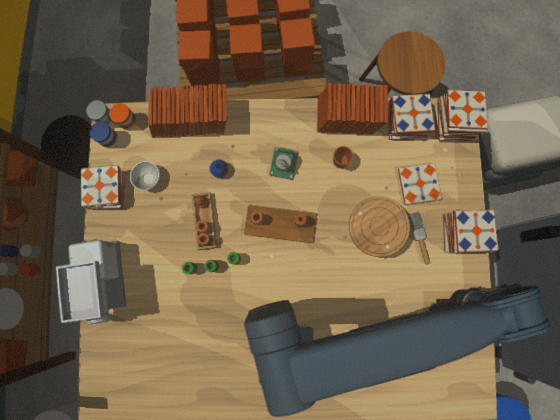

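View pics/scene.png

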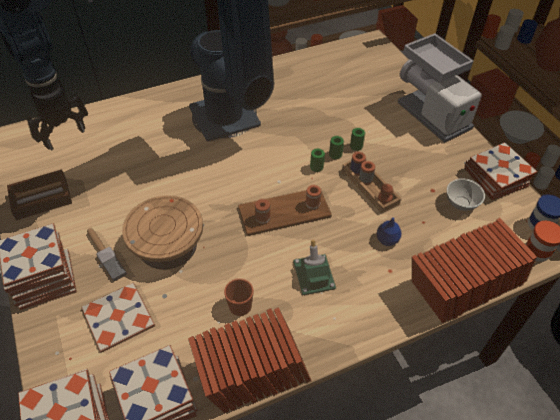

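Call:
{"name": "step_arm", "arguments": {"translation": [[0.2, 0.35, 0], [0.2, 0.35, 0], [0.2, 0.35, 0], [0.2, 0.35, 0], [0.2, 0.35, 0], [0.2, 0.35, 0], [0.2, 0.35, 0], [0.2, 0.35, 0]], "turn": [-0.015, -0.015, -0.015, -0.015, -0.015, -0.015, -0.015, -0.015]}}

```text
clock: 2.5
tool_pos: [323.6, -262.3, 239.5]
tool_rot: [3.141, -0.0, 0.191]
contact_force: [-0.1, -0.5, -0.3]
finger_gap: 85.7
finger_force: 0.0
```

Call:
{"name": "step_arm", "arguments": {"translation": [[0.2, 0.35, 0], [0.2, 0.35, 0], [0.2, 0.35, 0], [0.2, 0.35, 0], [0.2, 0.35, 0], [0.2, 0.35, 0], [0.2, 0.35, 0], [0.2, 0.1, 0]], "turn": [-0.015, -0.015, -0.015, -0.015, -0.015, -0.015, -0.015, -0.015]}}

```text
clock: 3.3
tool_pos: [451.5, -56.9, 239.7]
tool_rot: [-3.141, -0.001, 0.006]
contact_force: [-0.8, -0.6, -0.7]
finger_gap: 85.4
finger_force: 0.0
```

```bash
python3 - <<'E'
from h import *
print(st())
for c in ("wrist","top"):
    p=arm.capture(c); cv2.imwrite(f'pics/{c}1.png',p['pixels']); print(c,np.round(p['position']),np.round(p['orientation'],2))
    for n in "sleeve_a gauge_pin pin_shoulder gauge board".split():
        for r in arm.tip_of(p,n)[:3]:
            if r['p']>.2: print(' ',n,round(r['p'],2),np.round(r['position'],1), np.round(proj(p,r['position'])[0]))
    for r in arm.regions_of(p,'sleeve_a')[:3]: print('  mask',r['p'],r['mask'].sum(),np.argwhere(r['mask']).mean(0)[::-1])
E
```

```text
{'clock': 3.3, 'tool_pos': [451.55, -56.9, 239.67], 'tool_rot': [-3.14, -0.0, 0.01], 'contact_force': [-0.83, -0.61, -0.66], 'finger_gap': 85.42, 'finger_force': 0.0}
wrist [525. -57. 374.] [ 2.85  0.   -1.56]
  sleeve_a 0.93 [482.9  96.6  15.7] [136. 154.]
  sleeve_a 0.69 [468.9 -57.4   9.3] [278. 166.]
  board 0.6 [463.7  12.9  -3.2] [217. 169.]
  mask 0.92 1768 [277.35124434 170.66346154]
  mask 0.56 2605 [120.68522073 159.39616123]
top [ 280.  -13. 1498.] [-2.99  0.01 -1.58]
  sleeve_a 0.57 [478.8  95.8  12.4] [258. 220.]
  sleeve_a 0.48 [642.3 502.7   1.6] [150. 178.]
  gauge_pin 0.7 [679.8   3.   62.3] [283. 162.]
  gauge_pin 0.24 [478.6 292.7  -4.5] [205. 221.]
  pin_shoulder 0.67 [657.8   6.5  93.6] [282. 166.]
  gauge 0.93 [ 6.909e+02 -1.000e+00 -4.000e-01] [284. 164.]
  gauge 0.64 [478.2  96.5  10.8] [258. 220.]
  board 0.88 [464.1  14.1  -1. ] [281. 224.]
  mask 0.41 114 [256.5877193  217.62280702]
```

View pics/wrist1.png

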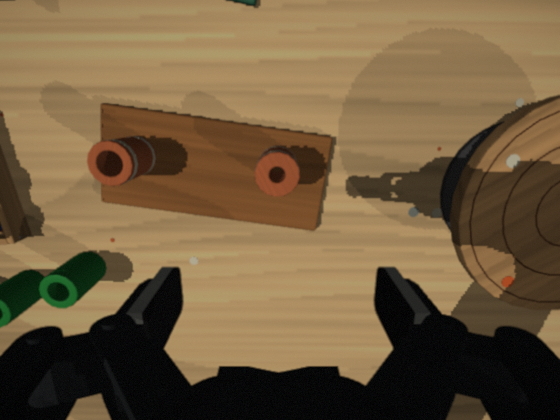

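```bash
python3 - <<'E'
from h import *
p=arm.capture('wrist')
for uv in ((277,174),(111,162)): print(ray(p,uv,78))
img=p['pixels'].astype(int); red=(img[...,2]-img[...,0]>60)&(img[...,2]>120)
for (u,v) in ((277,174),(111,162)):
    m=np.zeros(red.shape,np.uint8); m[v-35:v+35,u-35:u+35]=red[v-35:v+35,u-35:u+35]
    c,hh=cv2.findContours(m,cv2.RETR_CCOMP,cv2.CHAIN_APPROX_NONE)
    for k in c:
        if len(k)>25: e=cv2.fitEllipse(k); print(np.round(e[0],1),np.round(e[1],1),np.round(ray(p,e[0],78),1))
E
```

```text
[471.90542251 -59.35378353  78.        ]
[482.48728068  90.69536291  78.        ]
[304.5 201.3] [ 2.5 12.1] [446.3 -85.1  78. ]
[272.4 204.3] [ 5.6 67.6] [443.2 -55.2  78. ]
[289.6 199.1] [ 3.6 11.5] [448.3 -71.2  78. ]
[273.1 174.3] [43.  44.7] [471.6 -55.8  78. ]
[273.3 173.7] [18.8 18.9] [472.2 -56.   78. ]
[138.7 128.3] [ 2.5 14.4] [512.1  62.1  78. ]
[ 96.1 162. ] [55.3 67.4] [482.4 104.2  78. ]
[105.4 163. ] [26.9 30.8] [481.6  95.9  78. ]
```

Call:
{"name": "step_arm", "arguments": {"translation": [[0.13, 0.01, -0.2], [0.13, 0, -0.45], [0, 0, -0.45], [0, 0, -0.45], [0, 0, -0.4], [0, 0, -0.3], [0, 0, -0.2], [0, 0, -0.09]], "turn": [0, 0, 0, 0, 0, 0, 0, 0]}}

```text
clock: 4.85
tool_pos: [470.2, -58.1, 33.9]
tool_rot: [-3.141, 0.004, 0.004]
contact_force: [0.1, 0.8, 0.4]
finger_gap: 85.3
finger_force: 0.0
```

Call:
{"name": "step_arm", "arguments": {"translation": [[0, 0, 0], [0, 0, 0], [0, 0, 0], [0, 0, 0], [0, 0, 0], [0, 0, 0], [0, 0, 0], [0, 0, 0]], "turn": [0, 0, 0, 0, 0, 0, 0, 0], "gripper": -1, "newtons": 22}}

```text
clock: 5.65
tool_pos: [473.4, -58.7, 37.9]
tool_rot: [3.141, -0.003, 0.004]
contact_force: [0.1, 1.1, 6.4]
finger_gap: 41.2
finger_force: 22.8
```

Call:
{"name": "step_arm", "arguments": {"translation": [[0, 0, 0.2], [0, 0, 0.4], [0, 0, 0.5], [0.2, 0.1, 0.4], [0.4, 0.2, 0.2], [0.4, 0.2, 0.1], [0.4, 0.2, 0], [0.15, 0.07, 0]], "turn": [0, 0, 0, 0, 0, 0, 0, 0]}}

```text
clock: 6.45
tool_pos: [598.2, 4.2, 179.4]
tool_rot: [-3.142, -0.001, 0.005]
contact_force: [0.1, -0.1, -1.7]
finger_gap: 41.4
finger_force: 22.8
```

Call:
{"name": "step_arm", "arguments": {"translation": [[0, 0, 0], [0, 0, 0], [0, 0, 0], [0, 0, 0], [0, 0, 0], [0, 0, 0], [0, 0, 0], [0, 0, 0]], "turn": [0, 0, 0, 0, 0, 0, 0, 0]}}

```text
clock: 7.25
tool_pos: [595.8, 2.9, 180.2]
tool_rot: [3.142, -0.0, 0.004]
contact_force: [-0.1, -0.2, -1.6]
finger_gap: 41.3
finger_force: 22.8
```

```bash
python3 - <<'E'
from h import *
print(st())
p=arm.capture('wrist'); cv2.imwrite('pics/wrist2.png',p['pixels'])
for n in "gauge_pin pin_shoulder gauge sleeve_a".split():
        for r in arm.tip_of(p,n)[:2]:
            if r['p']>.2: print(' ',n,round(r['p'],2),np.round(r['position'],1), np.round(proj(p,r['position'])[0]))
E
```

```text
{'clock': 7.25, 'tool_pos': [595.85, 2.91, 180.23], 'tool_rot': [3.14, -0.0, 0.0], 'contact_force': [-0.06, -0.21, -1.65], 'finger_gap': 41.27, 'finger_force': 22.75}
  gauge_pin 0.56 [677.9  -1.8  64.1] [284. 102.]
  pin_shoulder 0.66 [659.    7.3  94.5] [271. 131.]
  gauge 0.62 [6.929e+02 2.200e+00 4.000e-01] [278.  87.]
  sleeve_a 0.95 [592.6   3.2 150.4] [276. 260.]
  sleeve_a 0.86 [486.8  97.7  15. ] [186. 297.]
```

View pics/wrist2.png

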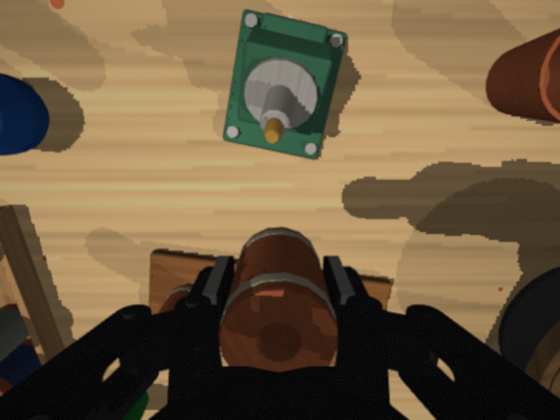

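```bash
python3 - <<'E'
from h import *
p=arm.capture('wrist')
for z in (15,30):
    B=np.array([ray(p,uv,z)[:2] for uv in ((251,19),(337,41),(233,131),(310,149))])
    a=lambda d: round(np.degrees(np.arctan2(d[1],d[0])),1)
    print(z,np.round(B,1).tolist(),B.mean(0),a(B[0]-B[2]),a(B[1]-B[3]),a(B[0]-B[1])-90,a(B[2]-B[3])-90, np.linalg.norm(B[0]-B[2]),np.linalg.norm(B[0]-B[1]))
print(ray(p,(272,133),62+45-1), ray(p,(281,92),62))
big=cv2.resize(p['pixels'][0:180,190:380],None,fx=4,fy=4,interpolation=cv2.INTER_CUBIC)
for t,c in ((10,(0,0,255)),(13,(255,0,0)),(16,(255,255,255))):
    y=-np.radians(t)
    e=np.array([np.cos(y),np.sin(y),0]); 
    o=np.array([679,1.5,62])
    for s in (0,37,52):
        q=proj(p,o-e*s*.5+np.array([0,0,s*.866]))[0]; cv2.circle(big,tuple(((q-[190,0])*4).astype(int)),4,c,-1); print(t,s,q)
cv2.imwrite('pics/g.png',big[:600,:])
E
```

```text
15 [[743.6, 24.9], [727.6, -46.0], [654.7, 42.6], [639.1, -26.4]] [691.2442009   -1.21924783] -11.3 -12.5 -12.700000000000003 -12.700000000000003 90.70707465809758 72.68286833424415
30 [[739.9, 23.8], [724.7, -43.6], [655.4, 40.6], [640.6, -24.9]] [690.17529445  -1.02143123] -11.3 -12.5 -12.700000000000003 -12.700000000000003 86.16506219219285 69.04338932694296
[658.15569989   6.3437754  106.        ] [6.84762226e+02 5.29498328e-01 6.20000000e+01]
10 0 [279.62322339 100.34226944]
10 37 [274.80869032 127.83233049]
10 52 [272.51165784 140.95339548]
13 0 [279.62322339 100.34226944]
13 37 [273.35494204 127.52227119]
13 52 [270.36320242 140.50036411]
16 0 [279.62322339 100.34226944]
16 37 [271.91781276 127.13417442]
16 52 [268.23842038 139.93314068]
```

View pics/g.png

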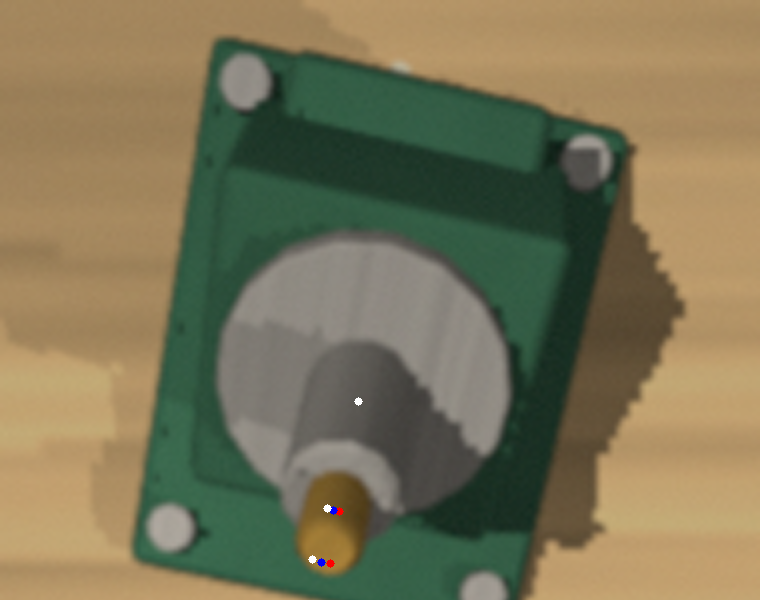

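Call:
{"name": "step_arm", "arguments": {"translation": [[-0.2, 0.03, -0.1], [-0.2, 0.03, -0.2], [-0.1, 0.03, -0.3], [-0.1, 0, -0.35], [0, 0, -0.35], [0, 0, -0.3], [0, 0, -0.2], [0, 0, -0.03]], "turn": [-0.02, -0.02, -0.02, -0.02, -0.02, -0.018, -0.018, 0]}}

```text
clock: 8.35
tool_pos: [541.3, -17.8, 30.8]
tool_rot: [-3.119, 0.006, -0.169]
contact_force: [-0.1, -0.3, -2.0]
finger_gap: 41.5
finger_force: 22.7
```

Call:
{"name": "step_arm", "arguments": {"translation": [[0, 0, 0], [0, 0, 0], [0, 0, 0], [-0.03, 0.003, 0], [-0.03, 0.003, 0], [-0.03, 0.003, 0], [-0.03, 0.003, 0], [-0.03, 0.003, 0]], "turn": [0, 0, 0, 0, 0, 0, 0, 0]}}

```text
clock: 9.15
tool_pos: [536.2, -16.6, 35.6]
tool_rot: [-3.117, -0.01, -0.167]
contact_force: [8.1, -0.2, -2.2]
finger_gap: 41.4
finger_force: 22.6
```

```bash
python3 - <<'E'
from h import *
s=arm.observe(); print(np.round(s['joint_pos'],3), np.round(s['joint_torque'],2)); print(s['tool_pos'],s['tool_rot'],s['clock'])
p=arm.capture('scene'); cv2.imwrite('pics/s3.png',cv2.resize(p['pixels'][130:300,180:400],None,fx=3.5,fy=3.5)[:600,:800])
E
```

```text
[-0.17   0.12  -0.233  1.208  0.024  3.139] [  0.13 -34.22  26.76   3.57  -0.24  -0.  ]
[536.22110528 -16.6497073   35.58317568] [-3.11746497 -0.00988873 -0.16744368] 9.15
```

View pics/s3.png

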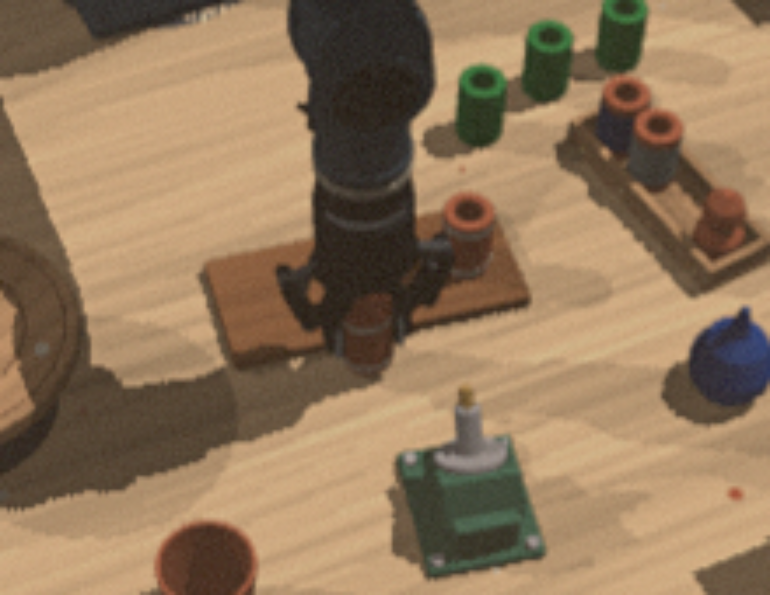

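Call:
{"name": "step_arm", "arguments": {"translation": [[0.1, 0, 0.05], [0.15, 0, 0.2], [0, 0.1, 0.2], [0, 0.1, 0], [0, 0, 0], [0, 0, 0], [0, 0, 0], [0, 0, 0]], "turn": [0.082, 0.082, 0.082, 0.082, 0.082, 0.082, 0.082, 0.082]}}

```text
clock: 10.0
tool_pos: [551.0, -0.1, 69.4]
tool_rot: [-3.117, 0.001, 0.868]
contact_force: [0.4, -0.4, -1.2]
finger_gap: 41.6
finger_force: 23.1
```

Call:
{"name": "step_arm", "arguments": {"translation": [[0, 0, 0], [0, 0, 0], [0, 0, 0], [0, 0, 0], [0, 0, 0], [0, 0, 0], [0, 0, 0], [0, 0, 0]], "turn": [0.082, 0.082, 0.082, 0.082, 0.082, 0.082, 0.082, 0.082]}}

```text
clock: 10.8
tool_pos: [551.0, -0.2, 69.4]
tool_rot: [-3.117, -0.0, 1.899]
contact_force: [-0.5, -0.7, -1.1]
finger_gap: 41.5
finger_force: 23.1
```

Call:
{"name": "step_arm", "arguments": {"translation": [[0, 0, 0], [0, 0, 0], [0, 0, 0], [0, 0, 0], [0, 0, 0], [0, 0, 0], [0, 0, 0], [0, 0, 0]], "turn": [0.082, 0.082, 0.082, 0.082, 0.082, 0.082, 0.082, 0.082]}}

```text
clock: 11.6
tool_pos: [551.0, -0.1, 69.4]
tool_rot: [-3.118, -0.001, 2.929]
contact_force: [0.1, 0.1, -0.9]
finger_gap: 41.0
finger_force: 23.1
```

Call:
{"name": "step_arm", "arguments": {"translation": [[0, 0, -0.1], [0, 0, -0.15], [0, 0, -0.12], [0, 0, -0.07], [-0.05, 0.005, 0], [-0.05, 0.005, 0], [-0.03, 0.005, 0], [-0.03, 0.005, 0]], "turn": [0, 0, 0, 0, 0, 0, 0, 0]}}

```text
clock: 12.4
tool_pos: [539.3, 1.4, 35.2]
tool_rot: [-3.119, 0.001, 2.924]
contact_force: [0.3, 1.0, -0.6]
finger_gap: 41.2
finger_force: 23.1
```

Call:
{"name": "step_arm", "arguments": {"translation": [[-0.03, 0.005, 0], [-0.03, 0.005, 0], [-0.03, 0.005, 0], [-0.03, 0.005, 0], [-0.03, 0.005, 0], [-0.03, 0.005, 0], [0, 0, 0], [0, 0, 0]], "turn": [0, 0, 0, 0, 0, 0, 0, 0]}}

```text
clock: 13.2
tool_pos: [530.0, 2.2, 37.8]
tool_rot: [-3.118, 0.012, 2.923]
contact_force: [6.3, -3.3, 1.2]
finger_gap: 40.9
finger_force: 22.3
```

```bash
python3 - <<'E'
from h import *
print(st(), np.round(arm.observe()['joint_pos'],2))
p=arm.capture('wrist'); w=p['pixels']
p=arm.capture('scene'); s=cv2.resize(p['pixels'][190:270,230:340],None,fx=5,fy=5)
cv2.imwrite('pics/s4.png',cv2.resize(np.hstack([cv2.resize(w,(533,400)),s[:400]]),(800,300)))
E
```

```text
{'clock': 13.2, 'tool_pos': [529.99, 2.24, 37.82], 'tool_rot': [-3.12, 0.01, 2.92], 'contact_force': [6.26, -3.29, 1.16], 'finger_gap': 40.94, 'finger_force': 22.26} [-0.11  0.11 -0.24  1.21 -0.03  0.11]
```

View pics/s4.png

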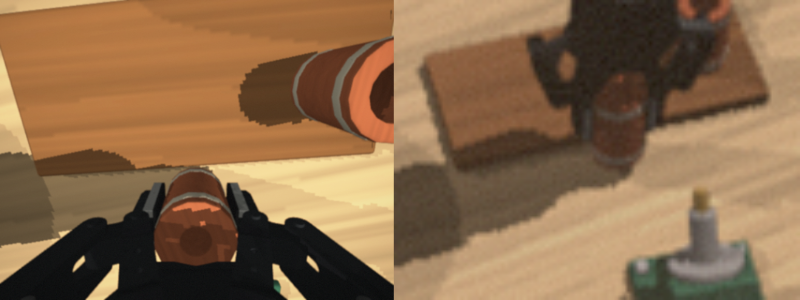

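Call:
{"name": "step_arm", "arguments": {"translation": [[-0.03, 0.005, -0.02], [-0.03, 0.005, -0.02], [-0.03, 0.005, 0], [-0.02, 0.003, 0], [-0.02, 0.003, 0], [0, 0, 0], [0, 0, 0], [0, 0, 0]], "turn": [0, 0, 0, 0, 0, 0, 0, 0]}}

```text
clock: 14.1
tool_pos: [521.8, 3.9, 36.9]
tool_rot: [-3.119, 0.017, 2.923]
contact_force: [6.7, -2.3, 7.4]
finger_gap: 40.9
finger_force: 21.7
```

```bash
python3 - <<'E'
from h import *
print(st(), np.round(arm.observe()['joint_pos'],2))
p=arm.capture('scene'); m=arm.regions_of(p,'sleeve_a')
for r in m[:3]: print(r['p'],r['mask'].sum(),np.argwhere(r['mask']).mean(0)[::-1])
s=cv2.resize(p['pixels'][200:250,245:320],None,fx=8,fy=8,interpolation=cv2.INTER_CUBIC)
# overlay models of tilt
o=arm.observe(); P=np.array(o['tool_pos'])-[0,0,-11]
e=np.array([np.cos(.21),-np.sin(.21),0])
for t,c in ((20,(0,0,255)),(30,(0,255,0)),(40,(255,0,0))):
    t=np.radians(t); u=-e*np.sin(t)+np.array([0,0,np.cos(t)]); v=e*np.cos(t)+np.array([0,0,np.sin(t)]); w=np.cross(u,v)
    C=P-35*u; pts=[C+21*(v*np.cos(a)+w*np.sin(a)) for a in np.linspace(0,6.28,40)]
    q=((proj(p,pts)-[245,200])*8).astype(int); cv2.polylines(s,[q.reshape(-1,1,2)],True,c,1)
cv2.imwrite('pics/s5.png',s)
E
```

```text
{'clock': 14.1, 'tool_pos': [521.79, 3.88, 36.87], 'tool_rot': [-3.12, 0.02, 2.92], 'contact_force': [6.69, -2.35, 7.38], 'finger_gap': 40.88, 'finger_force': 21.68} [-0.11  0.08 -0.27  1.2  -0.02  0.11]
0.83 327 [290.33333333 220.0030581 ]
0.6 207 [315.31884058 194.83091787]
0.49 872 [465.02637615 194.34174312]
```

View pics/s5.png

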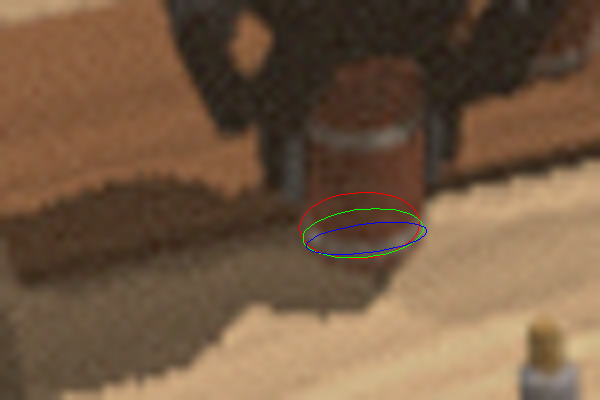

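Call:
{"name": "step_arm", "arguments": {"translation": [[0.15, 0, 0.1], [0.1, 0, 0.3], [0.1, 0.02, 0.35], [0.2, 0.02, 0.3], [0.3, 0.02, 0.15], [0.3, 0.02, 0], [0.2, 0, 0], [0, 0, 0]], "turn": [0, 0, 0, 0, 0, 0, 0, 0]}}

```text
clock: 15.0
tool_pos: [623.5, 11.8, 127.0]
tool_rot: [-3.118, 0.0, 2.924]
contact_force: [0.4, -0.4, -1.1]
finger_gap: 40.9
finger_force: 22.6
```

```bash
cat > ov.py <<'E'
from h import *
def ov(h,name,tilts=(30,),o0=np.array([680.5,1.2,62]),yaw=-.21):
    o=arm.observe(); P=np.array(o['tool_pos'])+[0,0,11]
    e=np.array([np.cos(yaw),np.sin(yaw),0]); z=np.array([0,0,1.])
    a=-.5*e+.866*z
    B=P-h*a; d=B-o0; print('s along pin',d@a,'off e-dir',d@(.866*e+.5*z),'off y',d@np.cross(z,e))
    ims=[]
    for c,k,roi in (('wrist',1,None),('scene',8,(225,265,285,345))):
        p=arm.capture(c); s=p['pixels'].copy()
        r=roi or (0,420,0,560)
        s=cv2.resize(s[r[0]:r[1],r[2]:r[3]],None,fx=k,fy=k,interpolation=cv2.INTER_CUBIC)
        for t in tilts:
            t=np.radians(t); u=-e*np.sin(t)+z*np.cos(t); v=e*np.cos(t)+z*np.sin(t); w=np.cross(u,v)
            for L,col in ((-h,(0,255,0)),(64-h,(255,255,0))):
                q=((proj(p,[P+L*u+21*(v*np.cos(b)+w*np.sin(b)) for b in np.linspace(0,6.28,40)])-[r[2],r[0]])*k).astype(int)
                cv2.polylines(s,[q.reshape(-1,1,2)],True,col,1)
        q=((proj(p,[o0+a*x for x in (0,37,52)])-[r[2],r[0]])*k).astype(int)
        cv2.polylines(s,[q.reshape(-1,1,2)],False,(255,0,255),1)
        ims.append(cv2.resize(s,(400,300)))
    cv2.imwrite(name,np.hstack(ims))
E
python3 - <<'E'
from ov import *
print(st()); ov(35,'pics/s6.png')
E
```

```text
{'clock': 15.0, 'tool_pos': [623.46, 11.81, 126.99], 'tool_rot': [-3.12, 0.0, 2.92], 'contact_force': [0.38, -0.38, -1.06], 'finger_gap': 40.9, 'finger_force': 22.63}
s along pin 59.810578586360215 off e-dir -12.232550155495332 off y -1.5103927134300692
```

View pics/s6.png

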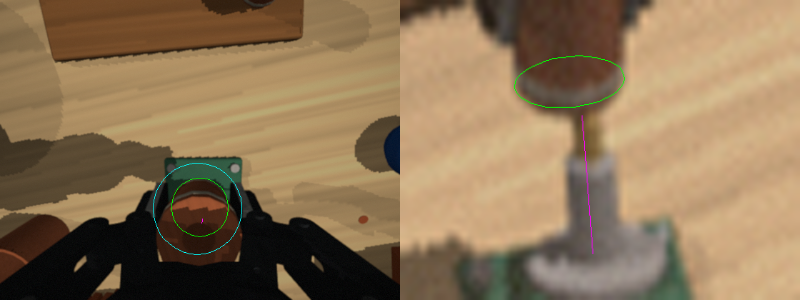

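Call:
{"name": "step_arm", "arguments": {"translation": [[0, 0, 0.03], [0.08, -0.01, 0], [0.09, -0.006, -0.016], [0, 0, 0], [0, 0, 0], [0.012, -0.003, -0.022], [0.012, -0.003, -0.022], [0.012, -0.003, -0.022]], "turn": [0, 0, 0, 0, 0, 0, 0, 0]}}

```text
clock: 15.9
tool_pos: [639.0, 9.9, 123.2]
tool_rot: [-3.119, 0.001, 2.924]
contact_force: [0.3, 1.3, -0.2]
finger_gap: 40.7
finger_force: 22.8
```

Call:
{"name": "step_arm", "arguments": {"translation": [[0.012, -0.003, -0.022], [0.012, -0.003, -0.022], [0, 0, 0], [0, 0, 0], [0, 0, 0], [0, 0, 0], [0, 0, 0], [0, 0, 0]], "turn": [0, 0, 0, 0, 0, 0, 0, 0]}}

```text
clock: 16.7
tool_pos: [640.9, 9.4, 119.7]
tool_rot: [-3.119, 0.001, 2.924]
contact_force: [2.9, 0.1, -2.2]
finger_gap: 40.6
finger_force: 22.7
```

```bash
python3 - <<'E'
from ov import *
print(st()); ov(35,'pics/s7.png')
E
```

```text
{'clock': 16.7, 'tool_pos': [640.92, 9.4, 119.69], 'tool_rot': [-3.12, 0.0, 2.92], 'contact_force': [2.9, 0.08, -2.23], 'finger_gap': 40.55, 'finger_force': 22.69}
s along pin 44.69701196807602 off e-dir -0.6545447445386507 off y -0.22672324499502053
```

Call:
{"name": "step_arm", "arguments": {"translation": [[0.016, -0.003, -0.022], [0.012, -0.003, -0.022], [0.012, -0.003, -0.022], [0, 0, 0], [0, 0, 0], [0, 0, 0], [0, 0, 0], [0, 0, 0]], "turn": [0, 0, 0, 0, 0, 0, 0, 0]}}

```text
clock: 17.6
tool_pos: [643.0, 8.9, 116.1]
tool_rot: [-3.118, -0.001, 2.924]
contact_force: [-3.7, 1.7, 5.8]
finger_gap: 41.1
finger_force: 23.5
```

Call:
{"name": "step_arm", "arguments": {"translation": [[0.012, -0.003, -0.022], [0.012, -0.003, -0.022], [0, 0, 0], [0, 0, 0], [0, 0, 0], [0, 0, 0], [0, 0, 0], [0, 0, 0]], "turn": [0, 0, 0, 0, 0, 0, 0, 0]}}

```text
clock: 18.4
tool_pos: [643.2, 8.9, 115.9]
tool_rot: [-3.118, -0.003, 2.924]
contact_force: [-11.7, 1.8, 17.9]
finger_gap: 40.6
finger_force: 24.8
```

```bash
cat > tilt.py <<'E'
from h import *
from scipy.optimize import minimize
def silh(p,C,th,ph,yaw,sh):
    e=np.array([np.cos(yaw),np.sin(yaw),0]); z=np.array([0,0,1.]); n=np.cross(z,e)
    u=-e*np.sin(th)*np.cos(ph)+n*np.sin(ph)+z*np.cos(th)*np.cos(ph); v=np.cross(n,u); v/=np.linalg.norm(v); w=np.cross(u,v)
    q=np.concatenate([proj(p,[C+L*u+21*(v*np.cos(b)+w*np.sin(b)) for b in np.linspace(0,6.28,40)]) for L in (0,64)])
    m=np.zeros(sh,np.uint8); cv2.fillConvexPoly(m,cv2.convexHull(q.astype(np.float32)).astype(int),1); return m.astype(bool)
def fit(cam='wrist',h=35,yaw=-.21):
    p=arm.capture(cam); o=arm.observe(); P=np.array(o['tool_pos'])+[0,0,11]
    R_=arm.regions_of(p,'sleeve_a'); q=proj(p,P)[0]
    r=min(R_,key=lambda r:np.linalg.norm(np.argwhere(r['mask']).mean(0)[::-1]-q)); M=r['mask']
    ys,xs=np.where(M); print(cam,r['p'],M.sum(),(xs.min(),xs.max(),ys.min(),ys.max()))
    e=np.array([np.cos(yaw),np.sin(yaw),0])
    for t in range(-10,45,5):
        th=np.radians(t); u=-e*np.sin(th)+np.array([0,0,np.cos(th)])
        m=silh(p,P-h*u,th,0,yaw,M.shape); ys,xs=np.where(m)
        print(t,round((m&M).sum()/(m|M).sum(),3),(xs.min(),xs.max(),ys.min(),ys.max()))
    return p,M
E
python3 - <<'E'
from tilt import *
p,M=fit(); i=p['pixels'].copy()
cv2.imwrite('pics/s8.png',i)
p2=arm.capture('wrist')
print([(round(r['p'],2),np.round(r['position'],1).tolist()) for r in arm.tip_of(p2,'sleeve_a')[:3]])
g=i[:,280].astype(int); 
print([(y,*g[y]) for y in range(225,400,6)])
E
```

```text
wrist 0.84 11385 (np.int64(219), np.int64(337), np.int64(249), np.int64(371))
-10 0.679 (np.int64(215), np.int64(337), np.int64(208), np.int64(384))
-5 0.698 (np.int64(215), np.int64(338), np.int64(212), np.int64(384))
0 0.723 (np.int64(214), np.int64(338), np.int64(217), np.int64(382))
5 0.742 (np.int64(214), np.int64(338), np.int64(221), np.int64(380))
10 0.762 (np.int64(214), np.int64(339), np.int64(226), np.int64(377))
15 0.774 (np.int64(214), np.int64(339), np.int64(232), np.int64(373))
20 0.75 (np.int64(214), np.int64(339), np.int64(237), np.int64(368))
25 0.667 (np.int64(214), np.int64(338), np.int64(234), np.int64(362))
30 0.581 (np.int64(214), np.int64(338), np.int64(228), np.int64(355))
35 0.503 (np.int64(215), np.int64(338), np.int64(222), np.int64(348))
40 0.443 (np.int64(215), np.int64(338), np.int64(217), np.int64(344))
[(0.73, [656.4, 7.0, 90.6])]
[(225, np.int64(67), np.int64(90), np.int64(51)), (231, np.int64(67), np.int64(91), np.int64(50)), (237, np.int64(31), np.int64(40), np.int64(22)), (243, np.int64(31), np.int64(43), np.int64(22)), (249, np.int64(31), np.int64
[... 531 characters left out ...]
), np.int64(22), np.int64(43)), (321, np.int64(15), np.int64(21), np.int64(43)), (327, np.int64(16), np.int64(22), np.int64(43)), (333, np.int64(8), np.int64(20), np.int64(40)), (339, np.int64(15), np.int64(21), np.int64(41)), (345, np.int64(9), np.int64(22), np.int64(40)), (351, np.int64(9), np.int64(21), np.int64(40)), (357, np.int64(16), np.int64(24), np.int64(48)), (363, np.int64(19), np.int64(33), np.int64(59)), (369, np.int64(16), np.int64(29), np.int64(57)), (375, np.int64(8), np.int64(5), np.int64(5)), (381, np.int64(7), np.int64(9), np.int64(9)), (387, np.int64(4), np.int64(3), np.int64(4)), (393, np.int64(6), np.int64(9), np.int64(8)), (399, np.int64(9), np.int64(8), np.int64(10))]
```

```bash
cat >> tilt.py <<'E'
from scipy.optimize import least_squares
def fit3(p,width,ymin,ytop,yaw=-.21,xc=None,guess=(0,37,20)):
    P=np.array(arm.observe()['tool_pos'])+[0,0,11]
    e=np.array([np.cos(yaw),np.sin(yaw),0]); z=np.array([0,0,1.]); n=np.cross(z,e)
    def ends(x):
        th=np.radians(x[2]); u=-e*np.sin(th)+z*np.cos(th); v=np.cross(n,u); C=P+x[0]*e-x[1]*u
        return [proj(p,[C+L*u+21*(v*np.cos(b)+n*np.sin(b)) for b in np.linspace(0,6.28,80)]) for L in (0,64)],C,u
    def f(x):
        (b,t),_,_=ends(x); return [np.ptp(t[:,0])-width,b[:,1].min()-ymin,t[:,1].min()-ytop]
    r=least_squares(f,guess); (b,t),C,u=ends(r.x)
    print('dx,h,tilt',np.round(r.x,1),'res',np.round(r.fun,1),'bottom centre',np.round(C,1),'top ybottom',t[:,1].max())
    return C,u
E
python3 - <<'E'
from tilt import *
p=arm.capture('wrist')
for w,a,b in ((118,249,276),(118,247,276),(120,249,276),(118,249,273)): fit3(p,w,a,b)
E
```

```text
dx,h,tilt [10.3 38.6 14.7] res [-0.  0. -0.] bottom centre [662.9   4.7  89.6] top ybottom 392.15040909000777
dx,h,tilt [ 9.8 38.7 13.7] res [ 0. -0. -0.] bottom centre [661.8   4.9  89.3] top ybottom 391.3308819496691
dx,h,tilt [ 9.9 36.7 14.8] res [-0.  0.  0.] bottom centre [662.2   4.9  91.4] top ybottom 394.2231484155797
dx,h,tilt [ 9.7 38.7 15.6] res [0. 0. 0.] bottom centre [663.    4.7  89.6] top ybottom 389.95260517615657
```

View pics/s8.png

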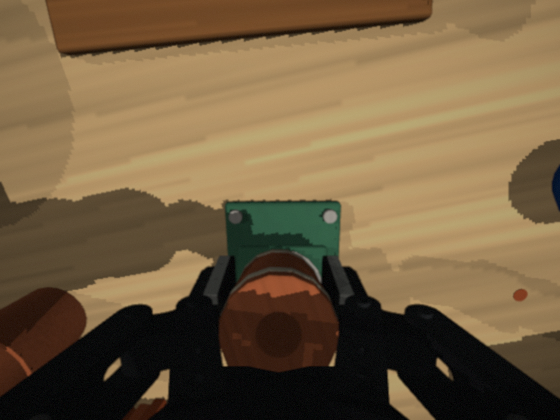

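Call:
{"name": "step_arm", "arguments": {"translation": [[-0.02, 0.004, 0], [-0.02, 0.004, 0], [-0.02, 0.004, 0], [-0.02, 0.004, 0], [-0.02, 0.004, 0], [-0.02, 0.004, 0], [0, 0, 0], [0, 0, 0]], "turn": [0, 0, 0, 0, 0, 0, 0, 0]}}

```text
clock: 19.45
tool_pos: [638.2, 9.9, 112.7]
tool_rot: [-3.119, 0.005, 2.924]
contact_force: [4.7, 1.1, 4.6]
finger_gap: 40.7
finger_force: 23.2
```

```bash
cat >> tilt.py <<'E'
def col(p,x=280):
    # red-ness profile down the column(s): boundaries where brightness jumps
    g=p['pixels'][:,x-4:x+5].astype(int).mean(1); return [(y,*np.round(g[y]).astype(int).tolist()) for y in range(222,316,3)]
E
python3 - <<'E'
from tilt import *
print(st()); p=arm.capture('wrist'); cv2.imwrite('pics/s9.png',p['pixels'])
for t in col(p): print(*t,end=' | ')
M=arm.regions_of(p,'sleeve_a')
for r in M[:2]:
    ys,xs=np.where(r['mask']); print('\n',r['p'],xs.min(),xs.max(),ys.min(),ys.max())
E
```

```text
{'clock': 19.45, 'tool_pos': [638.19, 9.91, 112.71], 'tool_rot': [-3.12, 0.01, 2.92], 'contact_force': [4.75, 1.1, 4.57], 'finger_gap': 40.74, 'finger_force': 23.16}
222 67 91 50 | 225 68 92 50 | 228 67 91 50 | 231 66 89 49 | 234 67 90 49 | 237 67 89 50 | 240 49 67 37 | 243 31 43 23 | 246 32 43 24 | 249 32 42 23 | 252 30 41 21 | 255 35 48 26 | 258 72 79 77 | 261 18 26 44 | 264 25 33 46 | 267 23 32 48 | 270 42 71 132 | 273 47 78 145 | 276 47 78 146 | 279 47 79 147 | 282 48 80 148 | 285 48 80 149 | 288 48 80 149 | 291 44 72 134 | 294 22 40 76 | 297 24 40 76 | 300 23 40 76 | 303 23 40 75 | 306 20 43 64 | 309 22 52 68 | 312 19 44 57 | 315 13 25 44 | 
 0.77 219 337 258 371
```

```bash
python3 - <<'E'
from tilt import *
p=arm.capture('wrist')
for w,a,b in ((118,259.5,269),(120,259.5,269)): fit3(p,w,a,b)
E
```

```text
dx,h,tilt [12.  37.7 22.3] res [ 0. -0. -0.] bottom centre [662.8   4.6  87.9] top ybottom 390.23654091006694
dx,h,tilt [11.9 35.8 22.3] res [-0. -0. -0.] bottom centre [661.9   4.8  89.7] top ybottom 392.3510115138261
```

Call:
{"name": "step_arm", "arguments": {"translation": [[-0.015, 0.003, 0], [-0.015, 0.003, 0], [-0.015, 0.003, 0], [-0.015, 0.003, 0], [-0.01, 0.002, -0.01], [0, 0, -0.01], [0, 0, 0], [0, 0, 0]], "turn": [0, 0, 0, 0, 0, 0, 0, 0]}}

```text
clock: 20.4
tool_pos: [631.5, 11.3, 108.4]
tool_rot: [-3.119, 0.001, 2.924]
contact_force: [8.2, 1.6, 1.0]
finger_gap: 40.9
finger_force: 22.8
```

```bash
python3 - <<'E'
from tilt import *
print(st()); p=arm.capture('wrist'); cv2.imwrite('pics/s10.png',p['pixels'])
for t in col(p)[6:26]: print(*t,end=' | ')
M=arm.regions_of(p,'sleeve_a')
for r in M[:2]:
    ys,xs=np.where(r['mask']); print('\n',r['p'],xs.min(),xs.max(),ys.min(),ys.max())
E
```

```text
{'clock': 20.4, 'tool_pos': [631.53, 11.31, 108.41], 'tool_rot': [-3.12, 0.0, 2.92], 'contact_force': [8.19, 1.59, 0.96], 'finger_gap': 40.9, 'finger_force': 22.77}
240 66 89 48 | 243 66 88 49 | 246 66 89 49 | 249 64 86 48 | 252 37 50 27 | 255 31 42 22 | 258 31 42 22 | 261 27 41 59 | 264 42 70 130 | 267 43 73 136 | 270 44 74 137 | 273 45 74 138 | 276 44 74 139 | 279 45 75 140 | 282 46 76 142 | 285 46 76 142 | 288 46 77 143 | 291 33 55 103 | 294 24 40 75 | 297 20 35 67 | 
 0.82 218 337 260 371

 0.68 0 84 303 395
```

```bash
cat >> tilt.py <<'E'
def bfix(p,B,yaw=-.21):
    e=np.array([np.cos(yaw),np.sin(yaw),0]); z=np.array([0,0,1.]); n=np.cross(z,e); P=np.array(arm.observe()['tool_pos'])+[0,0,11]
    for t in range(20,50,4):
        th=np.radians(t); u=-e*np.sin(th)+z*np.cos(th); v=np.cross(n,u); B=np.array(B,float)
        q=[proj(p,[B+L*u+21*(v*np.cos(b)+n*np.sin(b)) for b in np.linspace(0,6.28,80)]) for L in (0,64)]
        d=P-B
        print(t,'top',np.round(q[1][:,1].min()),'w',np.round(np.ptp(q[1][:,0])),'bot',np.round(q[0][:,1].min()),'pivot along',np.round(d@u,1),'across',np.round(d@v,1))
E
python3 - <<'E'
from tilt import *
p=arm.capture('wrist')
bfix(p,(662.6,4.8,88)); bfix(p,(662.6,4.8,93))
E
```

```text
20 top 296.0 w 120.0 bot 272.0 pivot along 40.4 across -19.1
24 top 283.0 w 120.0 bot 272.0 pivot along 41.6 across -16.2
28 top 270.0 w 119.0 bot 272.0 pivot along 42.6 across -13.3
32 top 258.0 w 118.0 bot 272.0 pivot along 43.5 across -10.3
36 top 247.0 w 117.0 bot 272.0 pivot along 44.1 across -7.2
40 top 237.0 w 115.0 bot 273.0 pivot along 44.5 across -4.1
44 top 228.0 w 114.0 bot 274.0 pivot along 44.7 across -1.0
48 top 219.0 w 112.0 bot 274.0 pivot along 44.6 across 2.1
20 top 304.0 w 125.0 bot 277.0 pivot along 35.7 across -20.8
24 top 290.0 w 125.0 bot 276.0 pivot along 37.1 across -18.2
28 top 277.0 w 124.0 bot 276.0 pivot along 38.2 across -15.6
32 top 264.0 w 123.0 bot 276.0 pivot along 39.2 across -12.9
36 top 252.0 w 122.0 bot 277.0 pivot along 40.0 across -10.1
40 top 242.0 w 120.0 bot 277.0 pivot along 40.6 across -7.3
44 top 232.0 w 118.0 bot 278.0 pivot along 41.1 across -4.5
48 top 223.0 w 116.0 bot 279.0 pivot along 41.3 across -1.6
```

Call:
{"name": "step_arm", "arguments": {"translation": [[0.012, -0.003, -0.02], [0.012, -0.003, -0.02], [0.01, -0.002, -0.015], [0, 0, 0], [0, 0, 0], [0, 0, 0], [0, 0, 0], [0, 0, 0]], "turn": [0, 0, 0, 0, 0, 0, 0, 0]}}

```text
clock: 21.35
tool_pos: [631.8, 11.3, 107.5]
tool_rot: [-3.119, -0.002, 2.925]
contact_force: [-3.8, 1.7, 14.6]
finger_gap: 40.6
finger_force: 24.0
```

```bash
python3 - <<'E'
from tilt import *
p=arm.capture('wrist'); cv2.imwrite('pics/s11.png',p['pixels'])
for t in col(p)[6:20]: print(*t,end=' | ')
M=arm.regions_of(p,'sleeve_a')[0]['mask']; print(np.ptp(np.where(M)[1]))
bfix(p,(662.6,4.8,88)); bfix(p,(662.6,4.8,93))
E
```

```text
240 66 89 49 | 243 65 88 48 | 246 66 88 48 | 249 65 87 48 | 252 40 55 29 | 255 31 42 23 | 258 31 41 22 | 261 28 44 73 | 264 42 70 130 | 267 44 73 136 | 270 43 73 136 | 273 44 74 137 | 276 45 75 139 | 279 46 76 140 | 118
20 top 296.0 w 121.0 bot 273.0 pivot along 39.5 across -19.1
24 top 283.0 w 121.0 bot 273.0 pivot along 40.7 across -16.3
28 top 270.0 w 120.0 bot 272.0 pivot along 41.7 across -13.4
32 top 258.0 w 119.0 bot 273.0 pivot along 42.6 across -10.5
36 top 247.0 w 118.0 bot 273.0 pivot along 43.2 across -7.5
40 top 237.0 w 116.0 bot 273.0 pivot along 43.6 across -4.4
44 top 227.0 w 115.0 bot 274.0 pivot along 43.8 across -1.4
48 top 219.0 w 113.0 bot 275.0 pivot along 43.8 across 1.7
20 top 304.0 w 126.0 bot 277.0 pivot along 34.8 across -20.8
24 top 290.0 w 126.0 bot 277.0 pivot along 36.1 across -18.3
28 top 277.0 w 125.0 bot 277.0 pivot along 37.3 across -15.8
32 top 264.0 w 124.0 bot 277.0 pivot along 38.3 across -13.1
36 top 252.0 w 123.0 bot 277.0 pivot along 39.1 across -10.4
40 top 242.0 w 121.0 bot 278.0 pivot along 39.8 across -7.7
44 top 232.0 w 119.0 bot 278.0 pivot along 40.2 across -4.9
48 top 223.0 w 117.0 bot 279.0 pivot along 40.5 across -2.0
```

Call:
{"name": "step_arm", "arguments": {"translation": [[-0.018, 0.004, 0.033], [-0.018, 0.004, 0.033], [-0.018, 0.004, 0.033], [-0.018, 0.004, 0.033], [0, 0, 0], [0, 0, 0], [0.03, -0.006, 0.01], [0.03, -0.006, 0.01]], "turn": [0, 0, 0, 0, 0, 0, 0, 0]}}

```text
clock: 22.25
tool_pos: [629.4, 11.1, 114.4]
tool_rot: [-3.117, -0.008, 2.924]
contact_force: [1.1, -0.6, -1.5]
finger_gap: 40.7
finger_force: 22.6
```

Call:
{"name": "step_arm", "arguments": {"translation": [[0.03, -0.006, 0.01], [0.03, -0.006, 0.01], [0.03, -0.006, 0.01], [0.03, -0.006, 0.01], [0.03, -0.006, 0.01], [0.03, -0.006, 0.01], [0, 0, 0], [0, 0, 0]], "turn": [0, 0, 0, 0, 0, 0, 0, 0]}}

```text
clock: 23.05
tool_pos: [641.9, 9.0, 118.5]
tool_rot: [-3.118, -0.012, 2.924]
contact_force: [-5.9, 1.9, -2.8]
finger_gap: 40.6
finger_force: 23.1
```

```bash
python3 - <<'E'
from tilt import *
print(st()); p=arm.capture('wrist'); cv2.imwrite('pics/s12.png',p['pixels'])
for t in col(p): print(*t,end=' | ')
M=arm.regions_of(p,'sleeve_a')[0]['mask']; ys,xs=np.where(M);print(xs.min(),xs.max(),ys.min(),ys.max())
E
```

```text
{'clock': 23.05, 'tool_pos': [641.95, 9.04, 118.55], 'tool_rot': [-3.12, -0.01, 2.92], 'contact_force': [-5.93, 1.95, -2.83], 'finger_gap': 40.62, 'finger_force': 23.07}
222 68 91 51 | 225 67 90 50 | 228 67 90 50 | 231 67 90 50 | 234 60 80 45 | 237 33 44 23 | 240 32 43 24 | 243 31 42 23 | 246 28 38 20 | 249 34 47 25 | 252 121 127 131 | 255 60 68 72 | 258 13 23 44 | 261 13 23 44 | 264 19 28 44 | 267 46 55 62 | 270 17 31 61 | 273 45 76 141 | 276 48 80 148 | 279 48 80 149 | 282 49 80 149 | 285 48 81 150 | 288 49 81 150 | 291 41 69 128 | 294 22 39 75 | 297 24 41 76 | 300 24 41 76 | 303 23 40 76 | 306 23 39 73 | 309 12 22 43 | 312 13 22 42 | 315 13 22 42 | 219 337 254 370
```

Call:
{"name": "step_arm", "arguments": {"translation": [[0.03, -0.006, 0.005], [0.03, -0.006, 0.005], [0.03, -0.006, 0.005], [0.03, -0.006, 0.005], [0.03, -0.006, 0.005], [0.03, -0.006, 0.005], [0, 0, 0], [0, 0, 0]], "turn": [0, 0, 0, 0, 0, 0, 0, 0]}}

```text
clock: 23.95
tool_pos: [653.3, 6.8, 120.3]
tool_rot: [-3.117, -0.019, 2.925]
contact_force: [-12.5, 3.3, -0.1]
finger_gap: 40.8
finger_force: 23.5
```

```bash
python3 - <<'E'
from tilt import *
print(st()); p=arm.capture('wrist'); cv2.imwrite('pics/s12.png',p['pixels'])
for t in col(p): print(*t,end=' | ')
M=arm.regions_of(p,'sleeve_a')[0]['mask']; ys,xs=np.where(M);print(xs.min(),xs.max(),ys.min(),ys.max())
E
```

```text
{'clock': 23.95, 'tool_pos': [653.27, 6.78, 120.26], 'tool_rot': [-3.12, -0.02, 2.92], 'contact_force': [-12.45, 3.27, -0.11], 'finger_gap': 40.76, 'finger_force': 23.52}
222 44 60 33 | 225 33 44 24 | 228 33 44 24 | 231 31 43 27 | 234 40 49 60 | 237 72 85 94 | 240 15 28 55 | 243 17 29 55 | 246 16 29 54 | 249 17 29 55 | 252 16 29 55 | 255 18 30 56 | 258 17 29 55 | 261 15 27 53 | 264 16 27 51 | 267 19 29 52 | 270 54 63 67 | 273 70 82 86 | 276 36 48 67 | 279 18 30 57 | 282 28 47 87 | 285 49 82 151 | 288 50 82 151 | 291 50 82 151 | 294 50 82 152 | 297 36 59 111 | 300 23 39 74 | 303 23 39 74 | 306 22 39 74 | 309 23 40 74 | 312 24 40 75 | 315 24 39 73 | 218 337 232 371
```

```bash
python3 - <<'E'
from tilt import *
p=arm.capture('wrist')
fit3(p,118,232,282);fit3(p,119,231,282)
p={**p}
E
```

```text
dx,h,tilt [ 7.  39.2  3.8] res [ 0. -0. -0.] bottom centre [662.7   4.8  92.2] top ybottom 387.99555271881394
dx,h,tilt [ 6.4 38.3  3.5] res [-0. -0. -0.] bottom centre [661.8   5.   93. ] top ybottom 388.4701692451311
```

```bash
python3 - <<'E'
from tilt import *
for f in ('wrist2',):
    im=cv2.imread(f'pics/{f}.png'); 
    for t in col({'pixels':im}): print(*t,end=' | ')
p=arm.capture('wrist'); fit3(p,118,229,285,guess=(0,35,0))
E
```

```text
222 111 160 195 | 225 110 158 192 | 228 30 45 66 | 231 53 62 65 | 234 41 52 70 | 237 16 27 52 | 240 16 28 51 | 243 16 27 52 | 246 16 28 51 | 249 16 28 51 | 252 15 26 51 | 255 17 27 52 | 258 16 27 52 | 261 16 27 51 | 264 16 28 51 | 267 15 27 52 | 270 15 25 50 | 273 46 55 61 | 276 52 61 64 | 279 64 76 81 | 282 20 31 54 | 285 15 26 50 | 288 20 34 63 | 291 39 65 121 | 294 39 66 123 | 297 20 34 65 | 300 19 32 59 | 303 19 32 59 | 306 18 31 58 | 309 18 31 59 | 312 19 32 59 | 315 18 32 59 | dx,h,tilt [ 6.7 39.1  1.5] res [-0.  0. -0.] bottom centre [660.8   5.2  92.2] top ybottom 388.019186606237
```

Call:
{"name": "step_arm", "arguments": {"translation": [[0.03, -0.006, 0.005], [0.02, -0.004, 0.005], [0, 0, 0], [0, 0, 0.05], [0, 0, 0.1], [0, 0, 0.3], [0, 0, 0.3], [-0.2, -0.2, 0.2]], "turn": [0, 0, 0, 0, 0, 0, 0, 0]}}

```text
clock: 24.95
tool_pos: [650.2, -10.7, 201.4]
tool_rot: [-3.118, 0.001, 2.926]
contact_force: [0.0, -1.3, -1.3]
finger_gap: 40.7
finger_force: 24.2
```

Call:
{"name": "step_arm", "arguments": {"translation": [[-0.3, -0.4, 0], [-0.35, -0.5, 0], [-0.35, -0.5, 0], [-0.35, -0.5, 0], [-0.35, -0.5, 0], [-0.35, -0.5, 0], [-0.35, -0.5, 0], [0, -0.3, 0]], "turn": [0, 0, 0, 0, 0, 0, 0, 0]}}

```text
clock: 25.75
tool_pos: [453.1, -310.4, 200.8]
tool_rot: [-3.117, -0.003, 2.919]
contact_force: [0.8, -0.3, -1.0]
finger_gap: 40.8
finger_force: 24.2
```

```bash
python3 - <<'E'
from tilt import *
print(st()); p=arm.capture('wrist'); cv2.imwrite('pics/s13.png',p['pixels'])
for t in col(p): print(*t,end=' | ')
M=arm.regions_of(p,'sleeve_a')[0]['mask']; ys,xs=np.where(M);print(xs.min(),xs.max(),ys.min(),ys.max())
print([(round(r['p'],2),np.round(r['position'],1).tolist()) for r in arm.tip_of(p,'wheel_centre')[:3]])
E
```

```text
{'clock': 25.75, 'tool_pos': [453.13, -310.35, 200.76], 'tool_rot': [-3.12, -0.0, 2.92], 'contact_force': [0.76, -0.35, -1.0], 'finger_gap': 40.83, 'finger_force': 24.17}
222 86 133 175 | 225 55 89 123 | 228 60 72 78 | 231 76 92 106 | 234 21 36 69 | 237 22 37 69 | 240 22 37 69 | 243 22 37 69 | 246 23 37 69 | 249 21 37 69 | 252 23 38 70 | 255 22 37 69 | 258 22 38 69 | 261 21 36 67 | 264 21 34 64 | 267 21 34 63 | 270 66 77 81 | 273 72 85 89 | 276 92 110 121 | 279 22 37 69 | 282 22 37 70 | 285 34 57 106 | 288 55 92 168 | 291 55 91 167 | 294 55 90 167 | 297 47 77 143 | 300 26 43 81 | 303 26 44 82 | 306 27 45 82 | 309 27 44 82 | 312 26 44 82 | 315 26 42 79 | 219 337 225 371
[(0.69, [440.4, -327.5, 89.5])]
```

Call:
{"name": "step_arm", "arguments": {"translation": [[-0.11, -0.11, 0], [-0.1, -0.11, -0.2], [0, 0, -0.3], [0, 0, -0.3], [0, 0, -0.2], [0, 0, -0.04], [0, 0, 0], [0, 0, 0]], "turn": [0, 0, 0, 0, 0, 0, 0, 0]}}

```text
clock: 26.7
tool_pos: [441.0, -325.4, 119.0]
tool_rot: [-3.117, 0.002, 2.925]
contact_force: [0.9, -0.1, -1.5]
finger_gap: 40.6
finger_force: 24.2
```

Call:
{"name": "step_arm", "arguments": {"translation": [[0, 0, -0.015], [0, 0, -0.015], [0, 0, -0.015], [0, 0, -0.015], [0, 0, 0], [0, 0, 0], [0, 0, 0], [0, 0, 0]], "turn": [0, 0, 0, 0, 0, 0, 0, 0]}}

```text
clock: 27.5
tool_pos: [440.7, -325.5, 114.0]
tool_rot: [-3.118, 0.001, 2.924]
contact_force: [-0.1, 0.7, 5.4]
finger_gap: 41.2
finger_force: 24.8
```

Call:
{"name": "step_arm", "arguments": {"translation": [[0, 0, 0.05], [-0.03, -0.015, 0.03], [-0.03, -0.015, 0], [0, 0, 0], [0, 0, -0.03], [0, 0, -0.03], [0, 0, -0.02], [0, 0, 0]], "turn": [0, 0, 0, 0, 0, 0, 0, 0]}}

```text
clock: 28.3
tool_pos: [435.5, -327.6, 114.0]
tool_rot: [-3.118, 0.0, 2.924]
contact_force: [-1.6, 1.0, 4.1]
finger_gap: 40.7
finger_force: 24.7
```

Call:
{"name": "step_arm", "arguments": {"translation": [[0, 0, 0], [0, 0, 0], [0, 0, 0], [0, 0, 0], [0, 0, 0.1], [0, 0, 0.3], [0, 0, 0.4], [-0.3, 0.2, 0.4]], "turn": [0, 0, 0, 0, 0, 0, 0, 0], "gripper": 0.6}}

```text
clock: 29.1
tool_pos: [412.6, -312.6, 209.3]
tool_rot: [-3.118, 0.0, 2.924]
contact_force: [0.2, 0.0, 0.1]
finger_gap: 68.3
finger_force: 0.0
```

```bash
python3 - <<'E'
from h import *
print(st())
for c in ('wrist','top','scene'):
    p=arm.capture(c); cv2.imwrite(f'pics/w_{c}.png',p['pixels'])
    for n in ('sleeve_a','wheel_centre'):
        print(c,n,[(round(r['p'],2),np.round(r['position'],1).tolist()) for r in arm.tip_of(p,n)[:3]])
    for r in arm.regions_of(p,'sleeve_a')[:3]:
        ys,xs=np.where(r['mask']); print('  ',round(r['p'],2),xs.min(),xs.max(),ys.min(),ys.max())
E
```

```text
{'clock': 29.1, 'tool_pos': [412.59, -312.63, 209.32], 'tool_rot': [-3.12, 0.0, 2.92], 'contact_force': [0.25, 0.01, 0.05], 'finger_gap': 68.33, 'finger_force': 0.0}
wrist sleeve_a [(0.94, [433.4, -328.6, 87.1])]
wrist wheel_centre []
   0.8 234 297 216 302
top sleeve_a [(0.41, [476.4, 94.5, 12.5])]
top wheel_centre [(0.93, [436.9, -326.6, 87.3]), (0.74, [477.7, 94.7, 10.4]), (0.59, [679.9, 1.2, 59.0])]
   0.65 251 262 211 224
scene sleeve_a [(0.75, [441.8, -326.1, 90.3]), (0.71, [481.3, 97.1, 17.7])]
scene wheel_centre [(0.7, [444.9, -333.5, 85.2])]
   0.71 306 320 185 208
   0.57 149 168 203 230
   0.34 293 335 241 294
```

Call:
{"name": "step_arm", "arguments": {"translation": [[0.1, 0.5, 0], [0.1, 0.6, 0], [0.1, 0.6, 0], [0.1, 0.6, 0], [0.1, 0.6, 0], [0.1, 0.6, 0], [0.1, 0.6, 0], [0.1, 0.6, 0]], "turn": [0, 0, 0, 0, 0, 0, 0, 0], "gripper": 1}}

```text
clock: 30.5
tool_pos: [475.6, 66.3, 208.8]
tool_rot: [-3.118, 0.0, 2.924]
contact_force: [0.6, -0.6, -0.4]
finger_gap: 85.3
finger_force: 0.0
```

Call:
{"name": "step_arm", "arguments": {"translation": [[0.05, 0.3, 0], [0, 0.1, 0], [0, 0, 0], [0, 0, 0], [0, 0, 0], [0, 0, 0], [0, 0, 0], [0, 0, 0]], "turn": [0, 0, 0, 0, 0, 0, 0, 0]}}

```text
clock: 31.3
tool_pos: [479.6, 95.7, 209.1]
tool_rot: [-3.118, 0.0, 2.923]
contact_force: [-0.4, -0.8, 0.3]
finger_gap: 85.3
finger_force: 0.0
```

```bash
python3 - <<'E'
from h import *
print(st())
p=arm.capture('wrist'); cv2.imwrite('pics/a1.png',p['pixels'])
print([(round(r['p'],2),np.round(r['position'],1).tolist()) for r in arm.tip_of(p,'sleeve_a')[:3]])
o=np.array([480,96,78.]); q=proj(p,o)[0]; print(q)
img=p['pixels'].astype(int); red=((img[...,2]-img[...,0]>60)&(img[...,2]>110)).astype(np.uint8)
c,_=cv2.findContours(red,cv2.RETR_CCOMP,cv2.CHAIN_APPROX_NONE)
for k in c:
    if len(k)>40:
        e=cv2.fitEllipse(k)
        if np.linalg.norm(np.array(e[0])-q)<80: print(np.round(e[0],1),np.round(e[1],1),np.round(ray(p,e[0],78),1))
E
```

```text
{'clock': 31.3, 'tool_pos': [479.61, 95.74, 209.07], 'tool_rot': [-3.12, 0.0, 2.92], 'contact_force': [-0.44, -0.77, 0.32], 'finger_gap': 85.3, 'finger_force': 0.0}
[(0.59, [486.7, 96.7, 11.1])]
[282.59615978 202.14018913]
[289.8 169.2] [386.6 638. ] [454.1 107.6  78. ]
[283.5 202.9] [28.9 29.5] [480.8  96.6  78. ]
[290.1 156.6] [ 6.6 32.9] [444.2 110.   78. ]
[227.7 153.9] [ 6.3 32. ] [431.2  61.3  78. ]
[324.2 149.1] [20.8 33.2] [444.2 137.8  78. ]
```

Call:
{"name": "step_arm", "arguments": {"translation": [[0.02, 0.01, -0.3], [0, 0, -0.5], [0, 0, -0.5], [0, 0, -0.4], [0, 0, -0.25], [0, 0, -0.1], [0, 0, 0], [0, 0, 0]], "turn": [0, 0, 0, 0, 0, 0, 0, 0]}}

```text
clock: 32.2
tool_pos: [482.2, 97.2, 46.3]
tool_rot: [-3.119, 0.002, 2.924]
contact_force: [0.6, -0.5, -0.2]
finger_gap: 85.3
finger_force: 0.0
```

Call:
{"name": "step_arm", "arguments": {"translation": [[0, 0, 0], [0, 0, 0], [0, 0, 0], [0, 0, 0], [0, 0, 0], [0, 0, 0], [0, 0, 0.1], [0, 0, 0.3]], "turn": [0, 0, 0, 0, 0, 0, 0, 0], "gripper": -1, "newtons": 22}}

```text
clock: 33.0
tool_pos: [478.0, 96.9, 74.1]
tool_rot: [-3.116, -0.007, 2.924]
contact_force: [-0.4, -0.1, -1.6]
finger_gap: 41.8
finger_force: 22.6
```

Call:
{"name": "step_arm", "arguments": {"translation": [[0, 0, 0.4], [0.1, -0.05, 0.4], [0.3, -0.15, 0.25], [0.4, -0.2, 0.05], [0.5, -0.25, 0], [0.5, -0.25, 0], [0.35, -0.18, 0], [0.1, -0.06, 0]], "turn": [0, 0, 0, 0, 0, 0, 0, 0]}}

```text
clock: 33.8
tool_pos: [662.9, 4.0, 162.8]
tool_rot: [-3.118, -0.001, 2.922]
contact_force: [0.2, -0.4, -1.4]
finger_gap: 42.0
finger_force: 22.6
```

Call:
{"name": "step_arm", "arguments": {"translation": [[0, 0, 0], [0, 0, 0], [0, 0, 0], [0, 0, 0], [0, 0, -0.05], [0, 0, -0.05], [0, 0, 0], [0, 0, 0]], "turn": [0, 0, 0, 0, 0, 0, 0, 0]}}

```text
clock: 34.6
tool_pos: [660.8, 6.0, 156.5]
tool_rot: [-3.118, -0.001, 2.924]
contact_force: [0.1, 0.1, -1.8]
finger_gap: 42.1
finger_force: 22.6
```

Call:
{"name": "step_arm", "arguments": {"translation": [[-0.02, 0, -0.1], [-0.01, 0, -0.1], [0, 0, -0.1], [0, 0, -0.06], [0, 0, 0], [-0.03, 0.006, -0.005], [-0.03, 0.006, -0.005], [-0.03, 0.006, -0.005]], "turn": [0, 0, 0, 0, 0, 0, 0, 0]}}

```text
clock: 35.4
tool_pos: [654.5, 6.9, 129.4]
tool_rot: [-3.119, 0.008, 2.924]
contact_force: [3.7, -0.2, 6.0]
finger_gap: 41.9
finger_force: 23.1
```

Call:
{"name": "step_arm", "arguments": {"translation": [[-0.03, 0.006, -0.005], [-0.03, 0.006, -0.005], [-0.03, 0.006, -0.005], [-0.03, 0.006, -0.005], [-0.03, 0.006, -0.005], [-0.03, 0.006, -0.005], [0, 0, 0], [0, 0, 0]], "turn": [0, 0, 0, 0, 0, 0, 0, 0]}}

```text
clock: 36.2
tool_pos: [640.2, 10.2, 124.9]
tool_rot: [-3.12, 0.007, 2.924]
contact_force: [7.6, -0.0, -0.6]
finger_gap: 41.5
finger_force: 22.6
```

```bash
python3 - <<'E'
from tilt import *
print(st()); p=arm.capture('wrist'); cv2.imwrite('pics/a2.png',p['pixels'])
for t in col(p): print(*t,end=' | ')
M=arm.regions_of(p,'sleeve_a')[0]['mask']; ys,xs=np.where(M);print(xs.min(),xs.max(),ys.min(),ys.max())
E
```

```text
{'clock': 36.2, 'tool_pos': [640.17, 10.2, 124.93], 'tool_rot': [-3.12, 0.01, 2.92], 'contact_force': [7.58, -0.01, -0.6], 'finger_gap': 41.47, 'finger_force': 22.58}
222 67 90 50 | 225 67 90 50 | 228 67 90 50 | 231 62 84 46 | 234 31 43 23 | 237 37 47 39 | 240 21 30 48 | 243 13 22 43 | 246 15 24 43 | 249 47 57 62 | 252 20 35 66 | 255 47 79 146 | 258 50 83 153 | 261 51 83 154 | 264 50 83 154 | 267 50 83 154 | 270 50 83 154 | 273 49 81 150 | 276 49 58 74 | 279 18 41 53 | 282 22 52 67 | 285 23 53 68 | 288 21 51 67 | 291 22 52 68 | 294 21 50 63 | 297 14 33 48 | 300 12 22 42 | 303 12 22 42 | 306 12 22 42 | 309 12 21 40 | 312 12 21 41 | 315 12 22 41 | 222 334 237 363
```

```bash
python3 - <<'E'
from tilt import *
p=arm.capture('wrist'); fit3(p,112,238,252,guess=(4,47,20)); fit3(p,114,238,253,guess=(4,47,20))
E
```

```text
dx,h,tilt [ 3.2 46.8 17.2] res [-0. -0. -0.] bottom centre [656.8   6.7  91.1] top ybottom 363.8379290877823
dx,h,tilt [ 3.2 44.7 16.9] res [ 0. -0. -0.] bottom centre [656.    6.9  93.1] top ybottom 366.67996637287735
```

Call:
{"name": "step_arm", "arguments": {"translation": [[-0.025, 0.005, -0.005], [-0.025, 0.005, -0.005], [-0.025, 0.005, -0.005], [-0.025, 0.005, -0.005], [-0.02, 0.004, -0.005], [0, 0, 0], [0, 0, 0], [0, 0, 0]], "turn": [0, 0, 0, 0, 0, 0, 0, 0]}}

```text
clock: 37.15
tool_pos: [630.8, 12.2, 122.8]
tool_rot: [-3.12, 0.007, 2.924]
contact_force: [7.8, -0.6, -2.1]
finger_gap: 41.5
finger_force: 22.4
```

```bash
python3 - <<'E'
from tilt import *
print(st()); p=arm.capture('wrist'); cv2.imwrite('pics/a3.png',p['pixels'])
for t in col(p)[:22]: print(*t,end=' | ')
M=arm.regions_of(p,'sleeve_a')[0]['mask']; ys,xs=np.where(M);print(xs.min(),xs.max(),ys.min(),ys.max())
e=np.array([np.cos(-.21),np.sin(-.21),0])
for hh in (44,46):
  for dx in (3,5):
    P=np.array(arm.observe()['tool_pos'])+[0,0,11]+dx*e
    for t in (20,25,30,35):
        th=np.radians(t); u=-e*np.sin(th)+np.array([0,0,np.cos(th)]); n=np.array([.208,.978,0]); v=np.cross(n,u)
        q=proj(p,[P+(64-hh)*u+21*(v*np.cos(b)+n*np.sin(b)) for b in np.linspace(0,6.28,60)]); C=P-hh*u
        print(hh,dx,t,np.round([q[:,1].min(),np.ptp(q[:,0])]),np.round(C))
E
```

```text
{'clock': 37.15, 'tool_pos': [630.84, 12.19, 122.77], 'tool_rot': [-3.12, 0.01, 2.92], 'contact_force': [7.84, -0.63, -2.08], 'finger_gap': 41.52, 'finger_force': 22.44}
222 66 90 49 | 225 66 89 49 | 228 66 90 49 | 231 65 89 49 | 234 66 89 49 | 237 65 88 49 | 240 66 89 49 | 243 59 80 44 | 246 30 41 26 | 249 39 64 119 | 252 46 76 142 | 255 46 78 144 | 258 47 78 145 | 261 49 80 148 | 264 48 80 149 | 267 48 81 150 | 270 55 75 121 | 273 131 138 143 | 276 129 136 140 | 279 119 125 129 | 282 99 104 108 | 285 78 82 85 | 223 334 247 363
44 3 20 [250. 115.] [648.   8.  92.]
44 3 25 [245. 114.] [652.   8.  94.]
44 3 30 [241. 114.] [655.   7.  96.]
44 3 35 [237. 114.] [658.   6.  98.]
44 5 20 [255. 114.] [650.   8.  92.]
44 5 25 [250. 114.] [654.   7.  94.]
44 5 30 [245. 114.] [657.   7.  96.]
44 5 35 [242. 113.] [660.   6.  98.]
46 3 20 [249. 113.] [649.   8.  91.]
46 3 25 [245. 113.] [653.   8.  92.]
46 3 30 [241. 112.] [656.   7.  94.]
46 3 35 [238. 112.] [660.   6.  96.]
46 5 20 [254. 112.] [651.   8.  91.]
46 5 25 [250. 112.] [655.   7.  92.]
46 5 30 [246. 112.] [658.   6.  94.]
46 5 35 [243. 112.] [662.   6.  96.]
```

Call:
{"name": "step_arm", "arguments": {"translation": [[0.03, -0.006, 0], [0.03, -0.006, 0], [0.02, -0.004, 0], [0, 0, 0], [0.015, -0.003, -0.026], [0.015, -0.003, -0.026], [0.015, -0.003, -0.026], [0, 0, 0]], "turn": [0, 0, 0, 0, 0, 0, 0, 0]}}

```text
clock: 38.05
tool_pos: [634.6, 10.6, 119.2]
tool_rot: [-3.118, -0.005, 2.924]
contact_force: [-10.8, 1.1, 12.8]
finger_gap: 41.0
finger_force: 23.7
```

Call:
{"name": "step_arm", "arguments": {"translation": [[0.015, -0.003, -0.026], [0.015, -0.003, -0.026], [0, 0, 0], [0, 0, 0], [0, 0, 0], [0, 0, 0], [0, 0, 0], [0, 0, 0]], "turn": [0, 0, 0, 0, 0, 0, 0, 0]}}

```text
clock: 38.85
tool_pos: [635.3, 10.7, 117.2]
tool_rot: [-3.118, -0.007, 2.925]
contact_force: [-17.2, 2.1, 21.1]
finger_gap: 41.2
finger_force: 19.6
```

```bash
python3 - <<'E'
from tilt import *
p=arm.capture('wrist'); cv2.imwrite('pics/a4.png',p['pixels'])
for x in (270,280): print([t for t in col(p,x)][4:24])
g=p['pixels'][:,274:283].astype(int).mean(1); print([(y,*np.round(g[y]).astype(int).tolist()) for y in range(258,372,4)])
r=p['pixels'][296:305].astype(int).mean(0); print([(x,*np.round(r[x]).astype(int).tolist()) for x in range(216,342,4)])
e=np.array([np.cos(-.21),np.sin(-.21),0])
for hh in (45,):
  for dx in (3,6,9):
    P=np.array(arm.observe()['tool_pos'])+[0,0,11]+dx*e
    for t in (20,25,30,35):
        th=np.radians(t); u=-e*np.sin(th)+np.array([0,0,np.cos(th)]); n=np.array([.208,.978,0]); v=np.cross(n,u)
        f=lambda L,r:proj(p,[P+L*u+r*(v*np.cos(b)+n*np.sin(b)) for b in np.linspace(0,6.28,60)])
        q=f(64-hh,21); q2=f(-hh,21);i1=f(64-hh,12); i2=f(-hh,12); C=P-hh*u
        print(dx,t,np.round([q[:,1].min(),np.ptp(q[:,0]),q2[:,1].min(),i1[:,1].min(),i1[:,1].max(),i2[:,1].min(),i2[:,1].max()]),np.round(C))
E
```

```text
[(234, 66, 87, 48), (237, 66, 87, 48), (240, 65, 87, 48), (243, 50, 68, 36), (246, 32, 52, 94), (249, 45, 74, 137), (252, 46, 76, 141), (255, 46, 77, 143), (258, 47, 78, 144), (261, 47, 78, 145), (264, 47, 79, 147), (267, 45, 75, 139), (270, 39, 49, 69), (273, 66, 70, 73), (276, 70, 73, 75), (279, 70, 74, 76), (282, 70, 74, 76), (285, 70, 74, 75), (288, 60, 63, 65), (291, 54, 57, 59)]
[(234, 65, 88, 48), (237, 65, 88, 48), (240, 66, 89, 49), (243, 44, 60, 37), (246, 39, 66, 124), (249, 45, 76, 141), (252, 46, 77, 144), (255, 47, 79, 146), (258, 47, 79, 147), (261, 48, 80, 149), (264, 49, 81, 150), (267, 36, 60, 114), (270, 100, 106, 111), (273, 126, 133, 138), (276, 120, 127, 131), (279, 112, 118, 122), (282, 86, 91, 93), (285, 61, 64, 67), (288, 53, 56, 57), (291, 55, 57, 59)]
[(258, 47, 78, 146), (262, 49, 80, 149), (266, 45, 75, 140), (270, 90, 96, 101), (274, 110, 116, 120), (278, 100, 106, 110), (282, 76, 80, 83), (286, 50, 54, 55), (290, 55, 58, 60), (294, 30, 43, 51), (298, 22, 50, 65), (302, 23, 52, 67), (306, 21, 51, 66), (310, 21, 49, 64), (314, 13, 33, 47), (318, 12, 21, 4
[... 873 characters left out ...]
48. 114. 243. 273. 339. 259. 302.] [653.   7.  86.]
3 25 [244. 114. 250. 268. 335. 265. 309.] [657.   6.  87.]
3 30 [240. 113. 257. 264. 330. 273. 317.] [660.   5.  89.]
3 35 [237. 113. 264. 260. 326. 280. 324.] [664.   5.  91.]
6 20 [256. 113. 248. 280. 345. 263. 306.] [656.   6.  86.]
6 25 [251. 113. 254. 275. 342. 270. 314.] [660.   5.  87.]
6 30 [247. 113. 261. 271. 337. 277. 321.] [663.   5.  89.]
6 35 [244. 112. 269. 267. 333. 284. 329.] [666.   4.  91.]
9 20 [263. 112. 252. 287. 352. 268. 311.] [659.   6.  86.]
9 25 [258. 112. 259. 282. 349. 275. 318.] [663.   5.  87.]
9 30 [254. 112. 266. 278. 344. 282. 326.] [666.   4.  89.]
9 35 [251. 111. 273. 274. 340. 289. 334.] [669.   3.  91.]
```

Call:
{"name": "step_arm", "arguments": {"translation": [[-0.015, 0.003, 0.026], [-0.015, 0.003, 0.026], [-0.015, 0.003, 0.026], [0.032, -0.006, 0], [0, 0, 0], [0.015, -0.003, -0.026], [0.015, -0.003, -0.026], [0.015, -0.003, -0.026]], "turn": [0, 0, 0, 0, 0, 0, 0, 0]}}

```text
clock: 39.7
tool_pos: [637.6, 10.2, 117.3]
tool_rot: [-3.118, -0.008, 2.925]
contact_force: [-19.5, 2.9, 23.4]
finger_gap: 41.1
finger_force: 21.1
```

Call:
{"name": "step_arm", "arguments": {"translation": [[0.015, -0.003, -0.026], [0, 0, 0], [0, 0, 0], [0, 0, 0], [0, 0, 0], [0, 0, 0], [0, 0, 0], [0, 0, 0]], "turn": [0, 0, 0, 0, 0, 0, 0, 0]}}

```text
clock: 40.5
tool_pos: [640.0, 10.2, 114.3]
tool_rot: [-3.119, -0.006, 2.925]
contact_force: [-17.3, 3.4, 20.1]
finger_gap: 40.5
finger_force: 19.9
```

```bash
cat > look.py <<'E'
from tilt import *
def look(name):
    print(st()); p=arm.capture('wrist'); cv2.imwrite(name,p['pixels']); g=p['pixels'][:,276:285].astype(int).mean(1)
    print([(y,*np.round(g[y]).astype(int).tolist()) for y in range(228,372,4)])
    M=arm.regions_of(p,'sleeve_a')[0]['mask']; ys,xs=np.where(M);print(xs.min(),xs.max(),ys.min(),ys.max())
    e=np.array([np.cos(-.21),np.sin(-.21),0])
    for hh in (41,45):
      for dx in (2,5,8):
        P=np.array(arm.observe()['tool_pos'])+[0,0,11]+dx*e
        for t in (15,20,25,30,35):
            th=np.radians(t); u=-e*np.sin(th)+np.array([0,0,np.cos(th)]); n=np.array([.208,.978,0]); v=np.cross(n,u)
            f=lambda L,r:proj(p,[P+L*u+r*(v*np.cos(b)+n*np.sin(b)) for b in np.linspace(0,6.28,60)])
            q=f(64-hh,21); q2=f(-hh,21);i1=f(64-hh,12); i2=f(-hh,12); C=P-hh*u
            print(hh,dx,t,np.round([q[:,1].min(),np.ptp(q[:,0]),q2[:,1].min(),i1[:,1].min(),i1[:,1].max(),i2[:,1].min(),i2[:,1].max()]).astype(int).tolist(),np.round(C))
E
python3 -c "
from look import *
look('pics/a5.png')"
```

```text
{'clock': 40.5, 'tool_pos': [639.97, 10.23, 114.32], 'tool_rot': [-3.12, -0.01, 2.92], 'contact_force': [-17.35, 3.39, 20.13], 'finger_gap': 40.54, 'finger_force': 19.88}
[(228, 66, 89, 49), (232, 65, 88, 49), (236, 49, 67, 60), (240, 43, 72, 136), (244, 45, 75, 140), (248, 46, 77, 142), (252, 47, 78, 145), (256, 49, 80, 149), (260, 32, 54, 102), (264, 13, 24, 47), (268, 106, 112, 117), (272, 126, 134, 138), (276, 113, 120, 124), (280, 67, 71, 73), (284, 54, 58, 59), (288, 43, 50, 55), (292, 20, 48, 63), (296, 20, 51, 66), (300, 21, 50, 65), (304, 22, 51, 66), (308, 19, 42, 55), (312, 38, 43, 51), (316, 12, 21, 41), (320, 11, 20, 39), (324, 11, 21, 40), (328, 11, 20, 40), (332, 15, 26, 52), (336, 15, 28, 55), (340, 17, 29, 55), (344, 16, 28, 55), (348, 14, 28, 55), (352, 16, 28, 54), (356, 44, 66, 89), (360, 99, 143, 173), (364, 100, 145, 176), (368, 99, 143, 174)]Traceback (most recent call last):
  File "<string>", line 3, in <module>
    look('pics/a5.png')
    ~~~~^^^^^^^^^^^^^^^
  File "look.py", line 5, in look
    M=arm.regions_of(p,'sleeve_a')[0]['mask']; ys,xs=np.where(M);print(xs.min(),xs.max(),ys.min(),ys.max())
      ~~~~~~~~~~~~~~~~~~~~~~~~~~~~^^^
IndexError: list index out of range
```

Call:
{"name": "step_arm", "arguments": {"translation": [[-0.018, 0.004, 0.033], [-0.018, 0.004, 0.033], [-0.018, 0.004, 0.033], [-0.01, 0.002, 0.02], [0.025, -0.005, 0], [0.025, -0.005, 0], [0, 0, 0], [0, 0, 0]], "turn": [0, 0, 0, 0, 0, 0, 0, 0]}}

```text
clock: 41.4
tool_pos: [642.7, 9.2, 119.2]
tool_rot: [-3.118, -0.0, 2.924]
contact_force: [0.1, 0.3, -0.4]
finger_gap: 40.7
finger_force: 22.3
```

```bash
sed -i "s/^    M=arm.*$//" look.py; sed -i 's/hh in (41,45)/hh in (45,)/' look.py; python3 -c "
from look import *
look('pics/a6.png')"
```

```text
{'clock': 41.4, 'tool_pos': [642.66, 9.19, 119.24], 'tool_rot': [-3.12, -0.0, 2.92], 'contact_force': [0.09, 0.27, -0.43], 'finger_gap': 40.73, 'finger_force': 22.34}
[(228, 66, 89, 50), (232, 53, 71, 39), (236, 26, 39, 45), (240, 44, 73, 135), (244, 46, 75, 140), (248, 46, 77, 143), (252, 47, 78, 146), (256, 48, 80, 149), (260, 33, 57, 107), (264, 12, 24, 46), (268, 99, 104, 109), (272, 49, 52, 54), (276, 55, 58, 59), (280, 16, 40, 52), (284, 21, 52, 67), (288, 22, 51, 66), (292, 20, 50, 65), (296, 19, 47, 61), (300, 51, 56, 59), (304, 53, 56, 57), (308, 129, 136, 140), (312, 84, 90, 98), (316, 11, 19, 40), (320, 11, 20, 39), (324, 11, 20, 39), (328, 10, 19, 40), (332, 15, 26, 51), (336, 16, 29, 55), (340, 17, 29, 56), (344, 17, 29, 55), (348, 16, 29, 55), (352, 18, 29, 55), (356, 46, 69, 92), (360, 100, 144, 175), (364, 104, 150, 177), (368, 105, 152, 177)]
45 2 15 [251, 114, 234, 276, 340, 250, 292] [656.   6.  87.]
45 2 20 [246, 114, 241, 271, 337, 257, 300] [660.   6.  88.]
45 2 25 [242, 114, 248, 266, 333, 264, 307] [663.   5.  90.]
45 2 30 [238, 114, 255, 262, 329, 271, 315] [667.   4.  91.]
45 2 35 [235, 113, 262, 258, 324, 278, 322] [670.   3.  94.]
45 5 15 [259, 113, 239, 283, 347, 255, 297] [659.   6.  87.]
45 5 20 [254, 113, 246, 278, 344, 261, 304] [663.   5.  88.]
45 5 25 [249, 113, 252, 273, 340, 268, 312] [666.   4.  90.]
45 5 30 [245, 113, 259, 269, 336, 275, 319] [670.   4.  91.]
45 5 35 [242, 113, 267, 265, 331, 282, 327] [673.   3.  94.]
45 8 15 [266, 113, 244, 290, 354, 260, 302] [662.   5.  87.]
45 8 20 [261, 112, 250, 285, 350, 266, 309] [666.   4.  88.]
45 8 25 [256, 112, 257, 280, 347, 273, 316] [669.   4.  90.]
45 8 30 [252, 112, 264, 276, 343, 280, 324] [672.   3.  91.]
45 8 35 [249, 112, 271, 272, 338, 287, 332] [676.   2.  94.]
```

Call:
{"name": "step_arm", "arguments": {"translation": [[0.01, -0.002, -0.026], [0.015, -0.003, -0.026], [0.015, -0.003, -0.026], [0.015, -0.003, -0.026], [0.015, -0.003, -0.026], [0, 0, 0], [0, 0, 0], [0, 0, 0]], "turn": [0, 0, 0, 0, 0, 0, 0, 0]}}

```text
clock: 42.25
tool_pos: [648.3, 8.2, 109.3]
tool_rot: [-3.118, 0.0, 2.924]
contact_force: [-0.5, -0.0, -1.7]
finger_gap: 40.4
finger_force: 22.3
```

Call:
{"name": "step_arm", "arguments": {"translation": [[0.015, -0.003, -0.026], [0.015, -0.003, -0.026], [0.015, -0.003, -0.026], [0.015, -0.003, -0.026], [0.015, -0.003, -0.026], [0.015, -0.003, -0.026], [0.015, -0.003, -0.026], [0, 0, 0]], "turn": [0, 0, 0, 0, 0, 0, 0, 0]}}

```text
clock: 43.05
tool_pos: [656.5, 6.5, 94.1]
tool_rot: [-3.118, -0.001, 2.924]
contact_force: [0.1, 0.1, -0.4]
finger_gap: 41.2
finger_force: 22.4
```

Call:
{"name": "step_arm", "arguments": {"translation": [[0.015, -0.003, -0.026], [0.015, -0.003, -0.026], [0.015, -0.003, -0.026], [0.015, -0.003, -0.026], [0, 0, 0], [0, 0, 0], [0, 0, 0], [0, 0, 0]], "turn": [0, 0, 0, 0, 0, 0, 0, 0]}}

```text
clock: 43.85
tool_pos: [661.4, 5.5, 86.5]
tool_rot: [-3.118, 0.0, 2.924]
contact_force: [-0.1, 0.7, -1.2]
finger_gap: 41.2
finger_force: 22.3
```

Call:
{"name": "step_arm", "arguments": {"translation": [[0.012, -0.003, -0.022], [0.012, -0.003, -0.022], [0.012, -0.003, -0.022], [0, 0, 0], [0, 0, 0], [0, 0, 0], [0, 0, 0], [0, 0, 0]], "turn": [0, 0, 0, 0, 0, 0, 0, 0]}}

```text
clock: 44.65
tool_pos: [662.1, 5.4, 85.8]
tool_rot: [-3.118, -0.002, 2.925]
contact_force: [-12.7, 1.5, 16.0]
finger_gap: 40.6
finger_force: 24.0
```

Call:
{"name": "step_arm", "arguments": {"translation": [[-0.037, 0.008, 0.065], [-0.037, 0.008, 0.065], [-0.037, 0.008, 0.065], [-0.037, 0.008, 0.065], [-0.037, 0.008, 0.065], [-0.037, 0.008, 0.065], [-0.037, 0.008, 0.065], [-0.034, 0.007, 0.06]], "turn": [0, 0, 0, 0, 0, 0, 0, 0]}}

```text
clock: 45.45
tool_pos: [640.7, 9.9, 122.7]
tool_rot: [-3.118, 0.0, 2.924]
contact_force: [-0.2, -0.2, -0.7]
finger_gap: 40.4
finger_force: 22.4
```

Call:
{"name": "step_arm", "arguments": {"translation": [[0.04, -0.008, 0.008], [0.04, -0.008, 0.008], [0.04, -0.008, 0.008], [0.04, -0.008, 0.008], [0.04, -0.008, 0.008], [0.04, -0.008, 0.008], [0.04, -0.008, 0.008], [0.04, -0.008, 0.008]], "turn": [0, 0, 0, 0, 0, 0, 0, 0]}}

```text
clock: 46.25
tool_pos: [661.5, 5.7, 123.0]
tool_rot: [-3.117, -0.014, 2.924]
contact_force: [-7.7, 2.0, -6.7]
finger_gap: 40.3
finger_force: 23.1
```

```bash
python3 -c "
from look import *
look('pics/a7.png')" | head -2
```

```text
{'clock': 46.25, 'tool_pos': [661.48, 5.7, 123.01], 'tool_rot': [-3.12, -0.01, 2.92], 'contact_force': [-7.71, 2.01, -6.73], 'finger_gap': 40.33, 'finger_force': 23.07}
[(228, 15, 25, 48), (232, 13, 24, 46), (236, 15, 25, 47), (240, 48, 57, 60), (244, 15, 26, 50), (248, 48, 79, 148), (252, 51, 83, 154), (256, 50, 83, 153), (260, 50, 83, 153), (264, 50, 83, 154), (268, 49, 79, 146), (272, 48, 51, 52), (276, 106, 112, 116), (280, 135, 143, 147), (284, 74, 81, 90), (288, 13, 22, 44), (292, 12, 23, 44), (296, 14, 23, 42), (300, 12, 22, 42), (304, 13, 22, 43), (308, 12, 22, 42), (312, 12, 21, 41), (316, 12, 23, 43), (320, 13, 22, 42), (324, 12, 21, 41), (328, 12, 21, 42), (332, 13, 22, 42), (336, 11, 22, 44), (340, 17, 30, 58), (344, 17, 30, 58), (348, 18, 30, 57), (352, 16, 29, 56), (356, 16, 28, 55), (360, 100, 145, 166), (364, 110, 158, 182), (368, 103, 149, 181)]
```

Call:
{"name": "step_arm", "arguments": {"translation": [[0.04, -0.008, 0.006], [0.04, -0.008, 0.006], [0.03, -0.006, 0.004], [0, 0, 0], [0, 0, 0], [0, 0, 0], [0, 0, 0], [0, 0, 0]], "turn": [0, 0, 0, 0, 0, 0, 0, 0]}}

```text
clock: 47.1
tool_pos: [669.1, 4.2, 122.7]
tool_rot: [-3.117, -0.017, 2.924]
contact_force: [-7.8, 1.4, -6.0]
finger_gap: 40.9
finger_force: 23.4
```

```bash
python3 -c "
from look import *
print(st()); p=arm.capture('wrist'); cv2.imwrite('pics/a8.png',p['pixels']); g=p['pixels'][:,276:285].astype(int).mean(1)
print([(y,*np.round(g[y]).astype(int).tolist()) for y in range(180,264,3)])
M=arm.regions_of(p,'sleeve_a')
for r in M: ys,xs=np.where(r['mask']);print(r['p'],xs.min(),xs.max(),ys.min(),ys.max())
for w in (113,): 
  for b in (195,200,205,210,215): fit3(p,w,b,248,guess=(3,47,5))
"
```

```text
{'clock': 47.1, 'tool_pos': [669.11, 4.15, 122.66], 'tool_rot': [-3.12, -0.02, 2.92], 'contact_force': [-7.83, 1.38, -6.05], 'finger_gap': 40.86, 'finger_force': 23.4}
[(180, 72, 97, 54), (183, 72, 97, 54), (186, 71, 96, 53), (189, 70, 95, 53), (192, 70, 95, 53), (195, 71, 96, 53), (198, 70, 95, 53), (201, 48, 65, 35), (204, 33, 45, 24), (207, 29, 40, 28), (210, 47, 57, 65), (213, 50, 62, 78), (216, 18, 31, 59), (219, 19, 32, 60), (222, 18, 31, 59), (225, 18, 31, 58), (228, 19, 31, 59), (231, 19, 32, 59), (234, 17, 29, 55), (237, 19, 30, 55), (240, 56, 66, 69), (243, 75, 88, 93), (246, 22, 35, 63), (249, 21, 35, 67), (252, 46, 77, 143), (255, 51, 84, 156), (258, 50, 84, 155), (261, 51, 83, 154)]
0.93 219 337 208 355
dx,h,tilt [-6.  47.6 -3.9] res [-0. -0. -0.] bottom centre [660.    6.1  86.1] top ybottom 344.33020488159696
dx,h,tilt [-5.  47.5 -1.5] res [-0. -0. -0.] bottom centre [663.    5.4  86.1] top ybottom 346.87442641733196
dx,h,tilt [-4.  47.4  0.9] res [-0. -0.  0.] bottom centre [665.9   4.8  86.2] top ybottom 349.2777293513392
dx,h,tilt [-3.  47.3  3.3] res [-0.  0.  0.] bottom centre [668.8   4.2  86.4] top ybottom 351.5579255453322
dx,h,tilt [-2.  47.1  5.7] res [-0.  0.  0.] bottom centre [671.7   3.6  86.7] top ybottom 353.7058149843783
```

Call:
{"name": "step_arm", "arguments": {"translation": [[0.03, -0.006, 0.003], [0, 0, 0], [0, 0, 0.05], [0, 0, 0.15], [0, 0, 0.3], [-0.05, 0.1, 0.35], [-0.2, 0.35, 0.2], [-0.25, 0.4, 0]], "turn": [0, 0, 0, 0, 0, 0.025, 0.025, 0.025]}}

```text
clock: 48.0
tool_pos: [640.4, 69.9, 216.6]
tool_rot: [-3.119, 0.008, 3.041]
contact_force: [0.1, 0.6, -1.4]
finger_gap: 40.5
finger_force: 24.0
```

Call:
{"name": "step_arm", "arguments": {"translation": [[-0.3, 0.5, 0], [-0.3, 0.5, 0], [-0.3, 0.5, 0], [-0.3, 0.5, 0], [-0.3, 0.5, 0], [-0.1, 0.15, 0], [0, 0, 0], [0, 0, 0]], "turn": [0.024, 0.024, 0.024, 0.024, 0.024, 0.023, 0, 0]}}

```text
clock: 48.8
tool_pos: [510.5, 282.0, 212.9]
tool_rot: [-3.117, 0.001, -3.017]
contact_force: [-0.3, -0.3, -1.2]
finger_gap: 40.9
finger_force: 24.0
```

```bash
python3 -c "
from look import *
print(st()); p=arm.capture('wrist'); cv2.imwrite('pics/c1.png',p['pixels']); g=p['pixels'][:,276:285].astype(int).mean(1)
print([(y,*np.round(g[y]).astype(int).tolist()) for y in range(189,264,3)])
for n in ('empty_place','crate','packed_grey','packed_finial','packed_blue','sleeve_a'):
  print(n,[(round(r['p'],2),np.round(r['position'],1).tolist(),np.round(proj(p,r['position'])[0]).tolist()) for r in arm.tip_of(p,n)[:3]])
M=arm.regions_of(p,'sleeve_a')
for r in M: ys,xs=np.where(r['mask']);print(r['p'],xs.min(),xs.max(),ys.min(),ys.max())
for b in (200,205,210): fit3(p,113,b,250,yaw=.125,guess=(3,47,5))
"
```

```text
{'clock': 48.8, 'tool_pos': [510.48, 282.0, 212.88], 'tool_rot': [-3.12, 0.0, -3.02], 'contact_force': [-0.28, -0.33, -1.23], 'finger_gap': 40.92, 'finger_force': 24.01}
[(189, 74, 116, 152), (192, 75, 116, 153), (195, 75, 116, 153), (198, 36, 57, 74), (201, 31, 49, 65), (204, 26, 42, 67), (207, 64, 76, 81), (210, 45, 59, 80), (213, 21, 36, 67), (216, 22, 36, 67), (219, 21, 35, 66), (222, 21, 36, 67), (225, 21, 35, 66), (228, 21, 36, 66), (231, 21, 35, 66), (234, 20, 35, 66), (237, 23, 37, 67), (240, 65, 77, 81), (243, 76, 88, 93), (246, 32, 46, 72), (249, 22, 36, 68), (252, 36, 60, 111), (255, 55, 91, 167), (258, 55, 90, 167), (261, 56, 91, 167)]
empty_place [(0.58, [497.6, 289.2, 5.9], [292.0, 172.0])]
crate [(0.82, [476.3, 294.1, 1.4], [299.0, 152.0])]
packed_grey [(0.6, [445.0, 288.2, 8.2], [298.0, 120.0])]
packed_finial [(0.82, [546.9, 297.2, 2.6], [293.0, 216.0]), (0.32, [399.3, 282.8, 4.9], [299.0, 71.0])]
packed_blue [(0.89, [401.9, 282.9, 5.2], [299.0, 74.0]), (0.15, [541.1, 297.3, 2.4], [294.0, 211.0])]
sleeve_a [(0.83, [510.3, 279.3, 184.8], [276.0, 251.0])]
0.86 220 337 204 355
dx,h,tilt [-4.6 47.4 -1.1] res [-0.  0. -0.] bottom centre [504.7 281.1 176.4] top ybottom 348.02050599085794
dx,h,tilt [-3.6 47.3  1.3] res [0. 0. 0.] bottom centre [507.7 281.4 176.5] top ybottom 350.480266022273
dx,h,tilt [-2.6 47.2  3.7] res [-0. -0.  0.] bottom centre [510.6 281.8 176.8] top ybottom 352.81958875545797
```

```bash
python3 -c "
from look import *
for c in ('top','scene','top','scene'):
  p=arm.capture(c)
  print(c,[(n,[(round(r['p'],2),np.round(r['position'],1).tolist()) for r in arm.tip_of(p,n)[:4] if r['position'][1]>200]) for n in ('sleeve_a','empty_place','packed_grey','packed_finial','crate')])
  for r in arm.regions_of(p,'sleeve_a'):
    m=r['mask']; ys,xs=np.where(m); 
    if m.sum()<900: print(round(r['p'],2),np.round([xs.mean(),ys.mean()],1),m.sum(), np.round(ray(p,(xs.mean(),ys.mean()),200),1))
"
```

```text
top [('sleeve_a', [(0.46, [501.7, 281.3, 181.9])]), ('empty_place', [(0.83, [498.3, 295.4, 7.3])]), ('packed_grey', [(0.65, [454.1, 286.5, 6.2]), (0.26, [409.7, 278.4, 8.1])]), ('packed_finial', [(0.51, [547.7, 301.4, 10.4])]), ('crate', [(0.61, [478.1, 294.9, -3.9])])]
0.76 [382.  225.4] 172 [ 431.1 -309.7  200. ]
0.49 [283.4 160.9] 192 [ 6.449e+02 -5.000e-01  2.000e+02]
0.37 [207.  237.8] 53 [398.6 242.8 200. ]
scene [('sleeve_a', [(0.72, [500.1, 282.9, 186.1]), (0.25, [666.9, 238.0, -1.5])]), ('empty_place', [(0.6, [497.5, 289.8, 6.9]), (0.36, [476.3, 292.8, -2.8]), (0.35, [454.2, 288.9, 6.5])]), ('packed_grey', [(0.68, [453.8, 286.6, 7.4])]), ('packed_finial', [(0.6, [543.8, 295.2, 4.1]), (0.37, [453.3, 288.5, 5.4])]), ('crate', [(0.89, [477.3, 291.5, -1.9])])]
0.95 [158.4 216.3] 406 [ 502.2 -334.4  200. ]
0.74 [384.8 143.5] 200 [501.  294.2 200. ]
top [('sleeve_a', [(0.68, [501.9, 279.6, 178.6])]), ('empty_place', [(0.62, [497.0, 294.3, 6.8])]), ('packed_grey', [(0.59, [451.9, 289.2, 6.0])]), ('packed_finial', [(0.52, [545.9, 300.3, 6.4])]), ('crate', [(0.66, [477.7, 294.9, -3.2])])]
0.7 [381.8 225.5] 184 [ 430.9 -309.2  200. ]
0.39 [195.2 207.1] 74 [497.4 282.4 200. ]
0.33 [282.9 160.8] 149 [645.4   1.  200. ]
scene [('sleeve_a', [(0.72, [498.8, 283.1, 187.0])]), ('empty_place', [(0.97, [499.0, 291.1, 6.8]), (0.66, [474.3, 294.6, 2.1])]), ('packed_grey', [(0.76, [452.5, 288.1, 5.0]), (0.36, [406.9, 286.9, 4.4])]), ('packed_finial', [(0.51, [543.4, 296.5, 4.6])]), ('crate', [(0.83, [477.6, 292.3, -0.0])])]
0.97 [158.7 215.9] 421 [ 501.2 -333.4  200. ]
0.66 [384.6 143.9] 190 [502.1 293.  200. ]
```

Call:
{"name": "step_arm", "arguments": {"translation": [[-0.02, 0.08, -0.2], [-0.018, 0.07, -0.4], [0, 0, -0.4], [0, 0, -0.15], [0, 0, -0.01], [0, 0, 0], [0, 0, 0], [0, 0, 0]], "turn": [0, 0, 0, 0, 0, 0, 0, 0]}}

```text
clock: 51.4
tool_pos: [507.9, 295.0, 122.4]
tool_rot: [-3.12, 0.004, -3.017]
contact_force: [-0.2, 0.7, -0.5]
finger_gap: 40.5
finger_force: 24.0
```

```bash
python3 -c "
from look import *
print(st())
for c in ('top','scene'):
  p=arm.capture(c)
  print(c,[(n,[(round(r['p'],2),np.round(r['position'],1).tolist()) for r in arm.tip_of(p,n)[:3] if r['position'][1]>250]) for n in ('sleeve_a','empty_place')])
"
```

```text
{'clock': 51.4, 'tool_pos': [507.95, 294.98, 122.38], 'tool_rot': [-3.12, 0.0, -3.02], 'contact_force': [-0.17, 0.74, -0.5], 'finger_gap': 40.51, 'finger_force': 23.98}
top [('sleeve_a', [(0.65, [498.5, 293.6, 92.2])]), ('empty_place', [(0.97, [497.1, 293.4, 6.8])])]
scene [('sleeve_a', [(0.57, [498.1, 292.6, 94.0])]), ('empty_place', [(0.71, [501.0, 294.7, 96.8]), (0.57, [498.5, 293.1, 9.2])])]
```

Call:
{"name": "step_arm", "arguments": {"translation": [[0, 0, -0.2], [0, 0, -0.25], [0, 0, -0.25], [0, 0, -0.12], [0, 0, -0.06], [0, 0, -0.05], [0, 0, -0.04], [0, 0, 0]], "turn": [0, 0, 0, 0, 0, 0, 0, 0]}}

```text
clock: 52.5
tool_pos: [506.9, 294.6, 42.9]
tool_rot: [-3.119, 0.001, -3.017]
contact_force: [-0.7, 0.4, -0.2]
finger_gap: 40.5
finger_force: 24.0
```

Call:
{"name": "step_arm", "arguments": {"translation": [[0, 0, -0.015], [0, 0, -0.015], [0, 0, -0.015], [0, 0, -0.01], [0, 0, 0], [0, 0, 0], [0, 0, 0], [0, 0, 0]], "turn": [0, 0, 0, 0, 0, 0, 0, 0]}}

```text
clock: 53.3
tool_pos: [506.7, 294.5, 38.2]
tool_rot: [-3.118, 0.0, -3.017]
contact_force: [-0.3, 0.7, -0.6]
finger_gap: 41.2
finger_force: 24.0
```

Call:
{"name": "step_arm", "arguments": {"translation": [[0, 0, -0.012], [0, 0, -0.012], [0, 0, 0], [0, 0, 0], [0, 0, 0], [0, 0, 0], [0, 0, 0], [0, 0, 0]], "turn": [0, 0, 0, 0, 0, 0, 0, 0]}}

```text
clock: 54.1
tool_pos: [506.6, 294.5, 36.3]
tool_rot: [-3.118, 0.0, -3.017]
contact_force: [0.3, -0.2, -2.2]
finger_gap: 40.5
finger_force: 24.0
```

Call:
{"name": "step_arm", "arguments": {"translation": [[0, 0, -0.012], [0, 0, -0.012], [0, 0, -0.012], [0, 0, 0], [0, 0, 0], [0, 0, 0], [0, 0, 0], [0, 0, 0]], "turn": [0, 0, 0, 0, 0, 0, 0, 0]}}

```text
clock: 54.9
tool_pos: [506.8, 294.6, 35.1]
tool_rot: [-3.119, 0.001, -3.017]
contact_force: [-2.1, -1.4, 6.2]
finger_gap: 40.4
finger_force: 25.4
```

Call:
{"name": "step_arm", "arguments": {"translation": [[0, 0, 0], [0, 0, 0], [0, 0, 0.01], [0, 0, 0.02], [0, 0, 0.1], [0, 0, 0.3], [0, 0, 0.4], [0, 0, 0.5]], "turn": [0, 0, 0, 0, 0, 0, 0, 0], "gripper": 0.4}}

```text
clock: 55.7
tool_pos: [505.4, 294.0, 139.4]
tool_rot: [-3.117, -0.003, -3.017]
contact_force: [0.3, 0.6, -0.8]
finger_gap: 59.8
finger_force: 0.0
```

Call:
{"name": "step_arm", "arguments": {"translation": [[0, 0, 0.5], [0, 0, 0.3], [-0.3, -0.3, 0.2], [-0.3, -0.3, 0], [-0.3, -0.3, 0], [0, 0, 0], [0, 0, 0], [0, 0, 0]], "turn": [0, 0, 0, 0, 0, 0, 0, 0]}}

```text
clock: 56.5
tool_pos: [435.5, 223.0, 220.3]
tool_rot: [-3.119, 0.002, -3.017]
contact_force: [-0.2, 0.5, 0.4]
finger_gap: 59.9
finger_force: 0.0
```

```bash
python3 -c "
from look import *
print(st())
for c in ('top','scene'):
  p=arm.capture(c); cv2.imwrite(f'pics/end_{c}.png',p['pixels'])
  print(c,[(n,[(round(r['p'],2),np.round(r['position'],1).tolist()) for r in arm.tip_of(p,n)[:4] if r['p']>.3]) for n in ('sleeve_a','packed_grey','packed_finial','packed_blue','wheel_centre')])
  for r in arm.regions_of(p,'sleeve_a'):
    ys,xs=np.where(r['mask']); print(round(r['p'],2),xs.min(),xs.max(),ys.min(),ys.max())
"
```

```text
{'clock': 56.5, 'tool_pos': [435.45, 223.01, 220.31], 'tool_rot': [-3.12, 0.0, -3.02], 'contact_force': [-0.19, 0.54, 0.37], 'finger_gap': 59.93, 'finger_force': 0.0}
top [('sleeve_a', [(0.64, [434.8, -329.7, 90.0])]), ('packed_grey', []), ('packed_finial', [(0.65, [549.3, 298.2, 5.0])]), ('packed_blue', [(0.61, [339.8, 178.2, -4.6]), (0.44, [408.4, 278.4, 3.2])]), ('wheel_centre', [(0.83, [439.9, -328.9, 87.7]), (0.43, [436.0, -328.3, 91.2])])]
0.5 375 388 220 231
scene [('sleeve_a', [(0.84, [438.3, -330.5, 91.7]), (0.68, [498.6, 295.1, 10.9]), (0.58, [602.6, -501.3, 0.5])]), ('packed_grey', [(0.8, [451.2, 286.0, 5.7])]), ('packed_finial', [(0.61, [542.7, 295.2, 6.1]), (0.6, [686.9, 1.2, -1.7]), (0.44, [669.8, 239.6, -0.7])]), ('packed_blue', [(0.84, [341.6, 179.9, 2.4]), (0.8, [314.6, 256.5, 2.1]), (0.64, [308.6, 337.4, -4.6]), (0.53, [406.5, 283.6, 5.7])]), ('wheel_centre', [(0.91, [442.6, -331.0, 83.1]), (0.39, [545.6, 294.0, 6.9])])]
0.69 149 168 203 229
0.55 368 384 171 194
```

Both sleeves are standing where they belong: one on the wheel within about 4 mm of its centre, the other in the crate's empty place. Everything else is where it was, so I'm handing the job in.

```bash
python3 -c "
from bench import arm
print(arm.close_job())"
```

```text
the job is handed in; nothing more can be done
None
```

I gauged both sleeves and handed the job in at about 57 s: the sleeve from the wheel end of the board stopped on the shoulder and stands on the banding wheel about 4 mm off centre, and the other, which caught on the shoulder twice at about 26 N before I realigned it and it slid freely home, stands upright in the crate's empty place; the hand-in gave no verdict.

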